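Pack the lidded pots and shut the case

ROBOT

A 6-joint arm with a two-finger parallel gripper is mounted at the origin on the work surface. World frame = base frame: x ahead of the robot, y to its left, z up, the work surface at z = 0. Lengths are in m, angles in rad, forces in N, time in s.
With the tool pointing down it reaches from about 0.275 to 0.825 m from the base axis. Payload 5.2 kg.
Tool frame: the origin (TCP) lies midway between the tips of the shut fingers; the grasp point (between the pads) lies r.pinch_z behind it (r.pinch_z is the distance from the TCP to the grasp point, in m); z points along the fingers, y is the line along which they close (so a half turn about z gives the same grasp; the last joint's range is limited). The gripper opens to 93 mm and grips with 3 to 60 N. Pads are 15 mm wide; open, the fingers measure 128 mm over their backs; the gripper's body (75 mm by 188 mm) begins 65 mm behind the grasp point.
Start: joints at [1.01, 0.259, 1.535, -0, 1.348, -0.203], TCP at [0.193, 0.515, 0.219] pointing down, gripper open.
Joint ranges: [-3.14, 3.14], [-0.91, 2.08], [0.19, 2.58], [-1.22, 4.36], [0.22, 2.71], [-3.12, 3.12]. Speed limits (rad/s): [2.57, 2.57, 3.14, 3.14, 3.14, 3.14].

INTERFACE

Orientations are given as a 3x3 rotation matrix whose columns are the frame's x, y, z axes.
In Python, from plant import r gives the robot as it stands. The module is installed in compiled form; this text tells all that it offers.
- The arm moves only by the tool arm_command, never from a script. Its argument "plan" is a list of rows, each an object of numbers: "rx", "ry", "rz": the turn, a rotation vector about the world's x, y, z scaled (see below); "dx", "dy", "dz": the shift along the world's x, y, z scaled (see below); "claw": the opening, from 0 (shut) to 1 (fully open). A call has 1 to 12 rows; each row shifts and turns the commanded pose from where the row before left it; what a row does not reach is not made up. The controller multiplies each number of a shift by 0.08 m and each number of a turn by 45 degrees. A row lasts 1/8 s, in which the tool goes at most 62.5 mm and 10.7 degrees, less where a joint would pass 70% of its speed; a pose out of reach is approached as far as the arm can. A call with a number of a shift or a turn outside -1 to 1 is refused whole. A call with a gripper value outside its range is refused whole. The fingers move at their own pace and stop on an object; "newtons" is the grip in N (left out, the last holds). Time passes only in rows, so rows that do not move let the fingers close. It gives the time, the measured TCP pose, the force, the opening and the grip force at its end, in the units of the state.
- r.get_state(): the state, without advancing time (a new reading comes with each control period).
- r.grab_frame(name): name is "side" or "top"; returns a dict with "img" (400x640x3 uint8, red, green, blue), "fov_y" (degrees; the focal length in pixels is half the picture's height over the tangent of half this angle, whatever the lens; pixels are square), "cx", "cy" (the principal point, pixels), "origin" and "attitude" of the camera in the world. Camera axes: x right, y up, looking along -z (the intrinsics and any distortion apply to the point x, -y, -z); pixel columns grow to the right and rows downward; lengths in m; the calibration is good to about 2 mm. A picture is of the moment at which its call begins. There is no depth.
- r.finish_job(): hands the job in; it is judged then, once.
The state is a dict: "time": time; "qpos": joint angles; "joint_vel": joint speeds; "joint_torque": joint torques, N m; "ee_pos": TCP position; "orientation": TCP orientation; "contact_force": force on the tool from outside, world axes, zero at the start; "moment": the same for the moment, N m; "width": finger opening in m; "grip_force": force on a finger pad.
Only numpy, scipy, OpenCV 4.12 (cv2) and the standard library are available. Lean on these libraries where they do the work, as an engineer would, in place of code of your own. Each camera call takes 0.05 s, during which the arm holds its last target. There are 200 camera calls.

TASK

Pack the finished pots for the market: set every pot that is on the table upright in a compartment of its own in the wooden carrying case, without dropping it, and each must wear its own lid, properly seated. When all are in, close the cover gently, without slamming it, until it is fully shut, then fold the brass hasp down until it lies flat against the front of the case. Some lids belong to pots that are still in the kiln: leave those out of the case, and leave the other things on the table where they are.

Things in the scene. Friction and masses are not known exactly. Their poses are not given: they have to be found in the camera images.
- case: Wooden carrying case, fixed. Origin: centre of its underside; x points from front (hasp, x = -120 mm) to back (hinge, +120 mm), y along the hinge, z up. Tray 240 x 240 mm, 10 mm walls, rim 50 mm high; a cross of 8 mm dividers (top at 45 mm) makes four 106 x 106 mm compartments centred at x, y = +-57 mm, floor 8 mm up. Its hinged cover is 70 mm deep: shut, the case is 120 mm tall.
- case_lid (a joint): Angle of the case's cover about its hinge: 0 = shut, 1.85 = fully open (leaning back 16 degrees past upright against its stop). The hinge is stiff: the cover stays where it is left, and takes about 3 to 6 N at its front edge to move.
- case_hinge (a point): Middle of the cover's hinge axis, on the back wall of the case: 120 mm behind and 50.5 mm above the case's origin. The axis runs along the case's y; it does not move with the cover.
- cover_edge (a point): Middle of the cover's top front edge, moving with it: shut, it is at x = -120 mm, z = 120 mm in the case's frame. The flat 240 x 240 mm top panel runs from this edge back to the hinge side; when open it is the cover's outer, rear face.
- hasp (a joint): Angle of the brass hasp flap: 0 = flat down against the front of the case over the staple, pi/2 = sticking straight out to the front, more = folded up (at most 2.6). Stiff enough to stay where it is left (about 1 N at its end).
- hasp_tip (a point): Free end of the hasp flap, a brass plate 36 mm wide, 64 mm long, 3 mm thick, hinged on the middle of the cover's front, 123 mm in front of the case's origin and (cover shut) 92.5 mm above the table. Hanging down, the end is 28.5 mm above the table.
- jar_wide: Wide round glazed jar, 68 mm across, 68 mm tall, walls 5 mm, open top, straight sides. Origin: centre of its underside; z up. May be absent.
- jar_slim: Slim round glazed jar, 54 mm across, 72 mm tall, walls 5 mm, open top, straight sides. Origin: centre of its underside; z up. May be absent.
- box_square: Square glazed pot, 60 x 60 mm, 66 mm tall, walls 5 mm, open top. Origin: centre of its underside; x and y square to its sides, z up. May be absent.
- box_long: Oblong glazed pot, 84 mm along its x by 56 mm along its y, 66 mm tall, walls 5 mm, open top. Origin: centre of its underside; z up. May be absent.
- lid_wide: Round lid of the wide jar, 68 mm across. Lies right way up. Origin: centre of its underside, z up. From below: a 7 mm step that drops into the pot's mouth with 2.5 mm play all round, a 6 mm plate, a knob 20 mm across and 20 mm tall on the middle (13 to 33 mm above the origin). Seated, its origin is 61 mm above the pot's origin. Always present.
- lid_slim: Round lid of the slim jar, 54 mm across. Lies right way up. Origin: centre of its underside, z up. From below: a 7 mm step that drops into the pot's mouth with 2.5 mm play all round, a 6 mm plate, a knob 20 mm across and 20 mm tall on the middle (13 to 33 mm above the origin). Seated, its origin is 65 mm above the pot's origin. Always present.
- lid_square: Square lid of the square pot, 60 x 60 mm, x and y square to its sides, with a square knob. Lies right way up. Origin: centre of its underside, z up. From below: a 7 mm step that drops into the pot's mouth with 2.5 mm play all round, a 6 mm plate, a knob 20 mm across and 20 mm tall on the middle (13 to 33 mm above the origin). Seated, its origin is 59 mm above the pot's origin. Always present.
- lid_long: Oblong lid of the oblong pot, 84 mm along its x by 56 mm along its y, with a square knob. Lies right way up. Origin: centre of its underside, z up. From below: a 7 mm step that drops into the pot's mouth with 2.5 mm play all round, a 6 mm plate, a knob 20 mm across and 20 mm tall on the middle (13 to 33 mm above the origin). Seated, its origin is 59 mm above the pot's origin. Always present.
- plate: Decorated plate, 170 mm across, 17 mm high, lying flat; origin: centre of its underside. A bystander.
- bottle: Paint bottle with a blue cap, 44 mm across, about 95 mm tall, upright; origin: centre of its base. A bystander.
- cutter: Red craft knife lying flat, 120 x 20 x 12 mm; origin: centre of its underside. A bystander.
- tile: Glazed tile lying flat, 100 x 100 x 9 mm; origin: centre of its underside. A bystander.
- small_jar: White paint jar with a black screw cap, 60 mm across, about 55 mm tall; origin: centre of its base. A bystander.
Things that resemble listed ones, but are neither listed nor needed, are in the scene too. What is shaped like the jar_wide but green or red is not meant.

How it is judged:
By the outcome, as a careful person would: the job done as asked, in the order asked, and still so for the second after the job is handed in, with the robot touching nothing.
Of jar_wide, jar_slim, box_square, box_long only 2 to 4 are there at a start; the rules pass over those that are not, and their reading is None.
At some moment in a run one of jar_wide, lid_wide, jar_slim, lid_slim, box_square, lid_square, box_long, lid_long may be knocked a few centimetres aside while the robot is not near it.
It also fails if it takes over 210 s, if anything falls off the work surface, if the arm or the gripper's body presses on something with over 40 N, if the wrist force passes 120 N, or if a joint passes its speed limit or range.

## Working session

There is one attempt and no reset: what is moved stays moved. The work goes in short steps, Python scripts to look and compute and a tool call to move; the robot and the scene stay as the last step left them, time stands still between calls to the robot, and variables do not carry over. Pictures are saved under pics/ and viewed, at most 14 in all, crops included, and the job is handed in when it is done.

Besides the shell and the picture viewer there is one more tool, called after "Call:" by a JSON object that holds its "api" and its "payload". arm_command: Moves the arm, as the interface text tells. Shifts and turns lie within -1 to 1; 1 stands for 0.08 m of shift or 45 degrees of turn. Its arguments: {"type":"object","properties":{"plan":{"type":"array"},"newtons":{"type":"number"}},"required":["plan"]}

```bash
mkdir -p pics; cat > h.py <<'E'
import numpy as np, cv2
from plant import r
def snap(n,f):
    d=r.grab_frame(n); cv2.imwrite(f'pics/{f}.png',d['img'][:,:,::-1]); np.save(f'pics/{f}.npy',d,allow_pickle=True); return d
def load(f): return np.load(f'pics/{f}.npy',allow_pickle=True).item()
E
python3 - <<'E'
from h import *
for n in('top','side'):
    d=snap(n,n+'0'); print({k:v for k,v in d.items() if k!='img'})
print(r.get_state(), r.pinch_z)
E
```

```text
{'fov_y': 54.99653182617917, 'cx': 317.1902682139141, 'cy': 201.5134512083439, 'origin': array([ 0.34290203, -0.09360715,  1.08234151]), 'attitude': array([[ 0.01026959,  0.97571   , -0.21882534],
       [-0.99993231,  0.01121738,  0.00308932],
       [ 0.00546893,  0.2187788 ,  0.97575915]])}
{'fov_y': 44.9950107098269, 'cx': 311.8877739233014, 'cy': 197.0213329193225, 'origin': array([ 0.10494412, -0.87958515,  1.01220364]), 'attitude': array([[ 0.88032706,  0.33252276, -0.33830886],
       [-0.47412769,  0.63944349, -0.60523959],
       [ 0.01507346,  0.69321038,  0.72057766]])}
{'time': 0.1, 'qpos': array([ 1.01017501e+00,  2.59271628e-01,  1.53593422e+00, -2.56066329e-05,
        1.34802318e+00, -2.02825278e-01]), 'joint_vel': array([ 0.00049228,  0.00033141, -0.00295538,  0.00135839, -0.00073584,
       -0.00138125]), 'joint_torque': array([ 3.77175777e-03, -4.38206184e+01, -2.84644836e+01,  7.23517151e-02,
        3.61730426e-02, -6.09877247e-05]), 'ee_pos': array([0.19235308, 0.51475082, 0.21791586]), 'orientation': array([[-9.36672807e-01,  3.50204699e-01, -8.48932934e-04],
       [ 3.50205595e-01,  9.36671812e-01, -1.39917021e-03],
       [ 3.05175567e-04, -1.60786575e-03, -9.99998661e-01]]), 'contact_force': array([ 0.26301439, -0.458923  ,  0.14281166]), 'moment': array([-0.04411061, -0.00109388, -0.04503689]), 'grip_force': 0.0, 'width': 0.0929375359238348} 0.0188
```

View pics/top0.png

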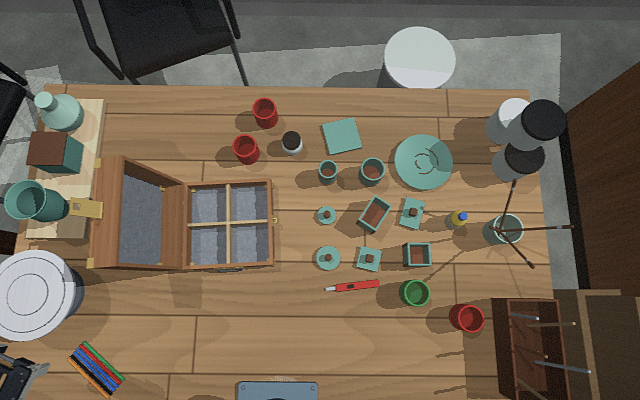

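View pics/side0.png

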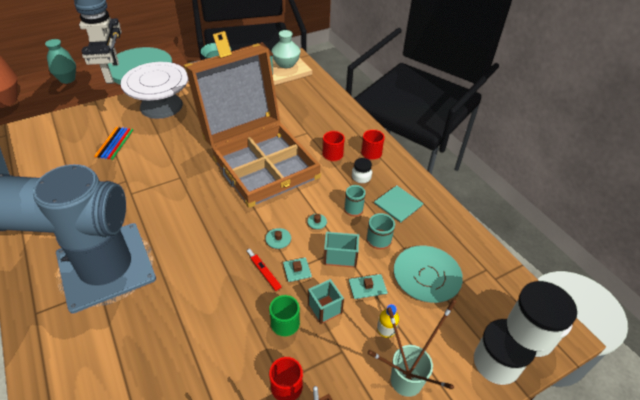

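```bash
cat >> h.py <<'E'
def crop(f,x0,y0,x1,y1,s,out):
    im=cv2.imread(f'pics/{f}.png')[y0:y1,x0:x1]; cv2.imwrite(f'pics/{out}.png',cv2.resize(im,None,fx=s,fy=s,interpolation=cv2.INTER_CUBIC))
def ray(d,u,v):
    f=200/np.tan(np.radians(d['fov_y'])/2)
    return d['attitude']@np.array([(u-d['cx'])/f,-(v-d['cy'])/f,-1])
def at(d,u,v,z):
    q=ray(d,u,v); o=d['origin']; return (o+q*(z-o[2])/q[2]).round(4)
def proj(d,p):
    f=200/np.tan(np.radians(d['fov_y'])/2); c=(np.atleast_2d(p)-d['origin'])@d['attitude']
    return np.c_[d['cx']+f*c[:,0]/-c[:,2], d['cy']-f*c[:,1]/-c[:,2]]
E
python3 - <<'E'
from h import *
crop('top0',300,150,460,300,4,'c1'); crop('side0',200,150,400,300,4,'c2')
T=load('top0');S=load('side0')
# lids' knob tops (z=.033): triangulate check
for n,a,b in [('lw',(328,256),(278,237)),('ls',(327,213),(318,219)),('lsq',(369,257),(298,265)),('ll',(412,211),(369,284))]:
    print(n,at(T,*a,.033),at(S,*b,.033))
print('plate',at(T,424,161,.01),at(S,428,272,.01))
print('case corners rim z.05', at(T,186,184,.05),at(T,270,180,.05),at(T,273,266,.05),at(T,185,268,.05))
E
```

```text
lw [ 0.4271 -0.1278  0.033 ] [ 0.4179 -0.1435  0.033 ]
ls [ 0.5458 -0.1245  0.033 ] [ 0.5403 -0.1371  0.033 ]
lsq [ 0.4256 -0.2391  0.033 ] [ 0.4234 -0.247   0.033 ]
ll [ 0.5542 -0.3615  0.033 ] [ 0.5489 -0.3759  0.033 ]
plate [ 0.7088 -0.4091  0.01  ] [ 0.7106 -0.4032  0.01  ]
case corners rim z.05 [0.6201 0.2679 0.05  ] [0.6343 0.0353 0.05  ] [0.3978 0.0185 0.05  ] [0.3901 0.251  0.05  ]
```

View pics/c1.png

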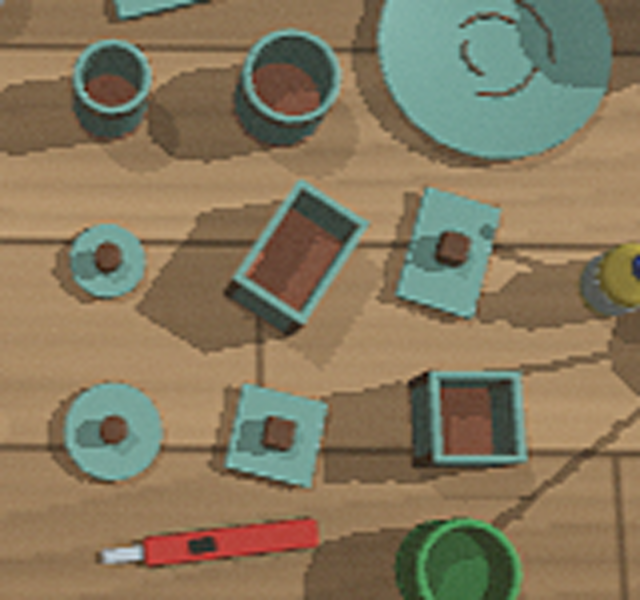

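View pics/c2.png

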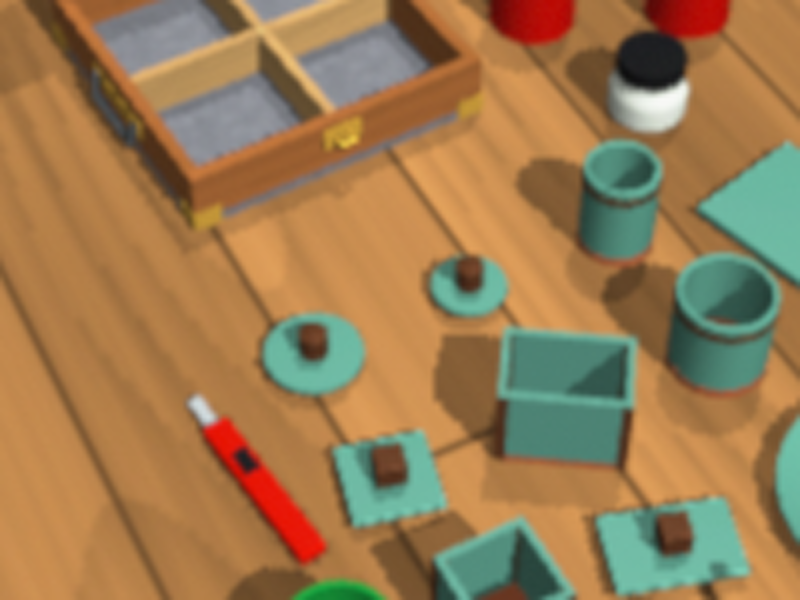

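```bash
python3 - <<'E'
from h import *
crop('top0',85,145,285,280,4,'c3')
g=cv2.imread('pics/top0.png').mean(2)
for r0,r1 in((80,92),(310,325),(205,215)):
    xs=np.arange(40,560,20)
    print([(int(x),int(r0+g[r0:r1,x-3:x+4].mean(1).argmin()),round(float(np.abs(np.diff(g[r0:r1,x-3:x+4].mean(1))).argmax()+r0),1)) for x in xs])
E
```

```text
[(40, 90, 80.0), (60, 87, 83.0), (80, 80, 84.0), (100, 83, 83.0), (120, 83, 84.0), (140, 84, 84.0), (160, 84, 84.0), (180, 85, 84.0), (200, 85, 84.0), (220, 89, 85.0), (240, 80, 85.0), (260, 87, 85.0), (280, 88, 85.0), (300, 87, 86.0), (320, 87, 86.0), (340, 86, 87.0), (360, 87, 87.0), (380, 87, 87.0), (400, 87, 87.0), (420, 89, 87.0), (440, 88, 88.0), (460, 88, 87.0), (480, 89, 88.0), (500, 89, 88.0), (520, 89, 88.0), (540, 91, 86.0)]
[(40, 310, 310.0), (60, 324, 312.0), (80, 314, 314.0), (100, 314, 315.0), (120, 314, 315.0), (140, 315, 315.0), (160, 315, 315.0), (180, 315, 315.0), (200, 315, 314.0), (220, 315, 314.0), (240, 315, 316.0), (260, 316, 316.0), (280, 316, 316.0), (300, 316, 316.0), (320, 316, 317.0), (340, 316, 317.0), (360, 317, 317.0), (380, 317, 317.0), (400, 317, 317.0), (420, 317, 316.0), (440, 317, 318.0), (460, 311, 311.0), (480, 321, 310.0), (500, 315, 314.0), (520, 310, 313.0), (540, 310, 319.0)]
[(40, 207, 212.0), (60, 214, 209.0), (80, 209, 209.0), (100, 213, 212.0), (120, 207, 206.0), (140, 214, 211.0), (160, 214, 213.0), (180, 205, 205.0), (200, 212, 211.0), (220, 207, 206.0), (240, 210, 213.0), (260, 205, 205.0), (280, 210, 208.0), (300, 210, 210.0), (320, 214, 212.0), (340, 210, 209.0), (360, 210, 209.0), (380, 205, 210.0), (400, 211, 209.0), (420, 207, 206.0), (440, 211, 210.0), (460, 214, 212.0), (480, 212, 212.0), (500, 212, 212.0), (520, 212, 211.0), (540, 212, 211.0)]
```

View pics/c3.png

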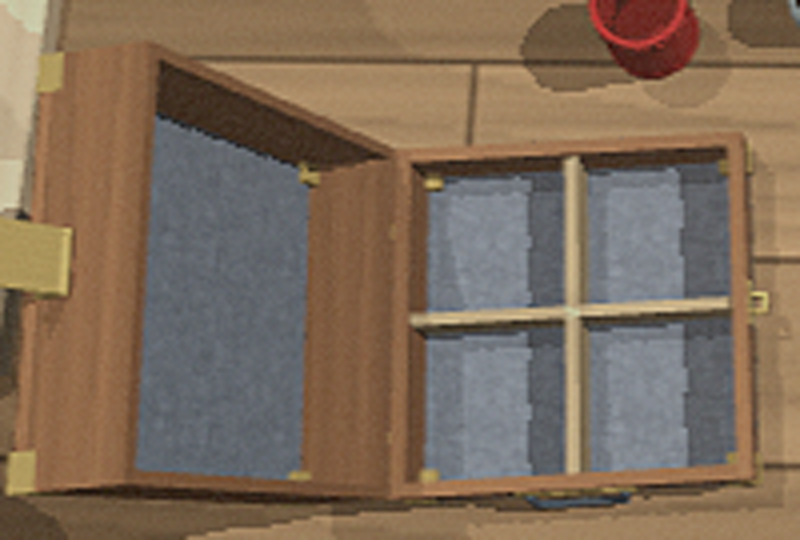

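```bash
python3 - <<'E'
from h import *
from scipy.optimize import least_squares
T=load('top0');S=load('side0')
cp=np.array([[-.12,-.12,.05],[-.12,.12,.05],[.12,-.12,.05],[.12,.12,.05],[0,0,.045]])
# case x -> world +y ; case y -> world -x : front-right in img top (x big) = case y -
ct=np.array([[271.25,178.25],[273,265],[183.25,183],[183,268.75],[228.25,223]])
cs={0:(318.75,166.2),1:(248.75,195),4:(264.5,158)}
def cw(p):
    c,s=np.cos(p[2]),np.sin(p[2]); R=np.array([[c,-s,0],[s,c,0],[0,0,1]])
    return cp@R.T+[p[0],p[1],0]
fT=lambda p:(proj(T,cw(p))-ct).ravel()
o=least_squares(fT,[.5,.14,np.pi/2]); print('top only',o.x,o.fun.reshape(-1,2).round(1))
w=cw(o.x)
for i,v in cs.items(): print('side res',i,proj(S,w[i])-v)
for n,a,b in [('lw',(328.5,256.8),(278,233)),('ls',(327.3,213.8),(317.3,216)),('lsq',(369.8,257.5),(297.3,263.8)),('ll',(413.5,211.3),(368.3,280))]:
    # triangulate
    A=[];B=[]
    for d,q in((T,a),(S,b)):
        k=ray(d,*q);k/=np.linalg.norm(k);M=np.eye(3)-np.outer(k,k);A.append(M);B.append(M@d['origin'])
    print(n,at(T,*a,.033),at(S,*b,.033),np.linalg.solve(sum(A),sum(B)))
E
```

```text
top only [0.51279868 0.14550189 1.63567103] [[-0.6 -0.3]
 [ 0.2 -0.1]
 [ 1.  -0.7]
 [-0.6  1.1]
 [-0.1 -0.1]]
side res 0 [[ 1.21552651 -1.29212297]]
side res 1 [[-1.740715    0.09998737]]
side res 4 [[ 0.41786716 -1.00531419]]
lw [ 0.4249 -0.1292  0.033 ] [ 0.4237 -0.1314  0.033 ] [ 0.42493046 -0.12920202  0.03008831]
ls [ 0.5436 -0.1254  0.033 ] [ 0.5438 -0.1268  0.033 ] [ 0.54418031 -0.12553672  0.03145908]
lsq [ 0.4243 -0.2412  0.033 ] [ 0.4235 -0.2429  0.033 ] [ 0.42431307 -0.24149491  0.030773  ]
ll [ 0.5534 -0.3656  0.033 ] [ 0.5537 -0.3654  0.033 ] [ 0.55342389 -0.36557538  0.03330917]
```

```bash
python3 - <<'E'
from h import *
T=load('top0');S=load('side0')
def q(pts,z): return np.array([at(T,300+x/4,150+y/4,z) for x,y in pts])
for n,pts,z in [('long',[(303,182),(369,224),(297,327),(230,285)],.066),('sq',[(432,371),(523,371),(526,464),(440,462)],.066),
  ('lsq',[(243,385),(328,404),(307,487),(226,468)],.013),('ll',[(427,187),(499,210),(471,318),(397,293)],.013)]:
    w=q(pts,z)[:,:2]; c=w.mean(0); e=np.diff(np.r_[w,w[:1]],axis=0)
    print(n,c.round(4),'len',np.linalg.norm(e,axis=1).round(4),'ang',np.degrees(np.arctan2(e[:,1],e[:,0])).round(1))
for n,c,l,z in [('slim',(113,82),(75,151),.072),('wide',(291,80),(242,340),.068),('lid_s',(108,262),(70,146),.013),('lid_w',(113.5,432),(65,162),.013)]:
    print(n,at(T,300+c[0]/4,150+c[1]/4,z), 'w',at(T,300+l[0]/4,150+c[1]/4,z)[1]-at(T,300+l[1]/4,150+c[1]/4,z)[1])
# side: rims
s=lambda x,y,z: at(S,200+x/4,150+y/4,z)
print('side slim',s(622,168,.072),'wide',s(727,295,.068),'long',np.mean([s(508,330,.066),s(636,340,.066),s(631,408,.066),s(500,402,.066)],0))
print('bystanders: smalljar',at(T,292,138,.05),'bottle',at(T,461,214,.09),'green',at(T,414,290,.06),'tile',at(T,342,136,.009))
E
```

```text
long [ 0.5395 -0.2529] len [0.0525 0.0868 0.0523 0.0877] ang [-123.1  144.6   57.9  -35.2]
sq [ 0.4318 -0.3692] len [0.0604 0.0609 0.0563 0.0597] ang [-89.4 178.7  89.3   2.6]
lsq [ 0.4218 -0.2418] len [0.0601 0.0591 0.0567 0.0585] ang [-102.   164.3   77.5  -12.4]
ll [ 0.5528 -0.3667] len [0.0533 0.0815 0.0542 0.0807] ang [-107.7  163.1   71.5  -17.5]
slim [ 0.6571 -0.1263  0.072 ] w 0.05220000000000001
wide [ 0.6612 -0.2492  0.068 ] w 0.06769999999999998
lid_s [ 0.5425 -0.1252  0.013 ] w 0.053800000000000014
lid_w [ 0.4232 -0.1295  0.013 ] w 0.067
side slim [ 0.6612 -0.1281  0.072 ] wide [ 0.663  -0.2542  0.068 ] long [ 0.541825 -0.258025  0.066   ]
bystanders: smalljar [ 0.7596 -0.023   0.05  ] bottle [ 0.5361 -0.4758  0.09  ] green [ 0.3396 -0.3506  0.06  ] tile [ 0.7844 -0.1688  0.009 ]
```

Call:
{"api": "arm_command", "payload": {"plan": [{"dz": 0.5, "dy": -0.5, "rz": -0.209, "claw": 0.9}, {"dy": -0.7, "rz": -0.209, "claw": 0.9}, {"dy": -0.7, "dx": 0.25, "rz": -0.209, "claw": 0.9}, {"dy": -0.7, "dx": 0.25, "rz": -0.209, "claw": 0.9}, {"dy": -0.7, "dx": 0.25, "rz": -0.209, "claw": 0.9}, {"dy": -0.7, "dx": 0.25, "rz": -0.209, "claw": 0.9}, {"dy": -0.7, "dx": 0.5, "rz": -0.209, "claw": 0.9}, {"dy": -0.7, "dx": 0.5, "claw": 0.9}, {"dy": -0.7, "dx": 0.5, "claw": 0.9}, {"dy": -0.7, "dx": 0.7, "claw": 0.9}, {"dy": -0.7, "dx": 0.7, "claw": 0.9}, {"dy": -0.4, "dx": 0.7, "claw": 0.9}]}}

```text
invalid input at $.plan[0]: expected keys rx, ry, rz, dx, dy, dz, claw
```

Call:
{"api": "arm_command", "payload": {"newtons": 15, "plan": [{"rx": 0, "ry": 0, "rz": -0.209, "dx": 0, "dy": -0.5, "dz": 0.5, "claw": 0.9}, {"rx": 0, "ry": 0, "rz": -0.209, "dx": 0, "dy": -0.7, "dz": 0, "claw": 0.9}, {"rx": 0, "ry": 0, "rz": -0.209, "dx": 0.25, "dy": -0.7, "dz": 0, "claw": 0.9}, {"rx": 0, "ry": 0, "rz": -0.209, "dx": 0.25, "dy": -0.7, "dz": 0, "claw": 0.9}, {"rx": 0, "ry": 0, "rz": -0.209, "dx": 0.25, "dy": -0.7, "dz": 0, "claw": 0.9}, {"rx": 0, "ry": 0, "rz": -0.209, "dx": 0.25, "dy": -0.7, "dz": 0, "claw": 0.9}, {"rx": 0, "ry": 0, "rz": -0.209, "dx": 0.5, "dy": -0.7, "dz": 0, "claw": 0.9}, {"rx": 0, "ry": 0, "rz": 0, "dx": 0.5, "dy": -0.7, "dz": 0, "claw": 0.9}, {"rx": 0, "ry": 0, "rz": 0, "dx": 0.5, "dy": -0.7, "dz": 0, "claw": 0.9}, {"rx": 0, "ry": 0, "rz": 0, "dx": 0.7, "dy": -0.7, "dz": 0, "claw": 0.9}, {"rx": 0, "ry": 0, "rz": 0, "dx": 0.7, "dy": -0.7, "dz": 0, "claw": 0.9}, {"rx": 0, "ry": 0, "rz": 0, "dx": 0.7, "dy": -0.4, "dz": 0, "claw": 0.9}]}}

```text
time: 1.6
ee_pos: [0.5251, -0.079, 0.2584]
orientation: [[-0.062, 0.998, -0.0], [0.998, 0.062, -0.0], [0.0, -0.0, -1.0]]
contact_force: [-0.3, 0.2, -0.3]
width: 0.0834
grip_force: 0.0
```

Call:
{"api": "arm_command", "payload": {"plan": [{"rx": 0, "ry": 0, "rz": 0, "dx": 0.6, "dy": -0.06, "dz": 0, "claw": 0.9}, {"rx": 0, "ry": 0, "rz": 0, "dx": 0.62, "dy": -0.06, "dz": 0, "claw": 0.9}, {"rx": 0, "ry": 0, "rz": 0, "dx": 0, "dy": 0, "dz": -0.7, "claw": 0.9}, {"rx": 0, "ry": 0, "rz": 0, "dx": 0, "dy": 0, "dz": -0.7, "claw": 0.9}, {"rx": 0, "ry": 0, "rz": 0, "dx": 0, "dy": 0, "dz": -0.5, "claw": 0.9}, {"rx": 0, "ry": 0, "rz": 0, "dx": 0, "dy": 0, "dz": 0, "claw": 0.9}, {"rx": 0, "ry": 0, "rz": 0, "dx": 0, "dy": 0, "dz": 0, "claw": 0.9}]}}

```text
time: 2.48
ee_pos: [0.6228, -0.0867, 0.1082]
orientation: [[-0.064, 0.998, 0.002], [0.998, 0.064, -0.001], [-0.001, 0.002, -1.0]]
contact_force: [0.3, -0.4, 0.9]
width: 0.0836
grip_force: 0.0
```

```bash
python3 - <<'E'
from h import *
s=r.get_state();print(s['time'],s['ee_pos'])
d=snap('side','s1'); p=proj(d,s['ee_pos'])[0].astype(int);print(p)
T=snap('top','t1')
crop('s1',p[0]-60,p[1]-50,p[0]+60,p[1]+40,6,'c4')
E
```

```text
2.475 [ 0.62283756 -0.08670278  0.10818253]
[336 177]
```

View pics/c4.png

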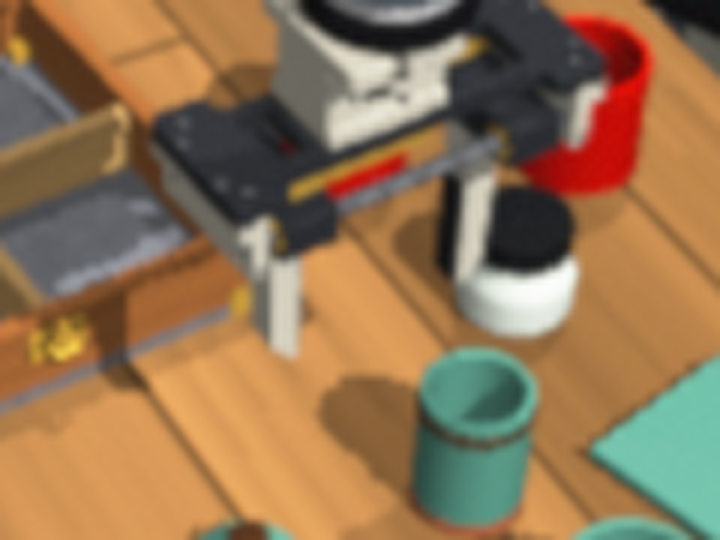

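Call:
{"api": "arm_command", "payload": {"plan": [{"rx": 0, "ry": 0, "rz": 0, "dx": 0.22, "dy": -0.25, "dz": 0, "claw": 0.9}, {"rx": 0, "ry": 0, "rz": 0, "dx": 0.23, "dy": -0.25, "dz": 0, "claw": 0.9}, {"rx": 0, "ry": 0, "rz": 0, "dx": 0, "dy": 0, "dz": -0.25, "claw": 0.9}, {"rx": 0, "ry": 0, "rz": 0, "dx": 0, "dy": 0, "dz": -0.26, "claw": 0.9}, {"rx": 0, "ry": 0, "rz": 0, "dx": 0, "dy": 0, "dz": -0.25, "claw": 0.9}, {"rx": 0, "ry": 0, "rz": 0, "dx": 0, "dy": 0, "dz": 0, "claw": 0.7}, {"rx": 0, "ry": 0, "rz": 0, "dx": 0, "dy": 0, "dz": 0, "claw": 0.4}, {"rx": 0, "ry": 0, "rz": 0, "dx": 0, "dy": 0, "dz": 0, "claw": 0.4}, {"rx": 0, "ry": 0, "rz": 0, "dx": 0, "dy": 0, "dz": 0, "claw": 0.4}, {"rx": 0, "ry": 0, "rz": 0, "dx": 0, "dy": 0, "dz": 0, "claw": 0.4}]}}

```text
time: 3.82
ee_pos: [0.6593, -0.1268, 0.0476]
orientation: [[-0.064, 0.998, 0.004], [0.998, 0.064, -0.001], [-0.001, 0.004, -1.0]]
contact_force: [1.7, 0.6, 6.3]
width: 0.0546
grip_force: 15.0
```

Call:
{"api": "arm_command", "payload": {"plan": [{"rx": 0, "ry": 0, "rz": 0, "dx": 0, "dy": 0, "dz": 0.2, "claw": 0.4}, {"rx": 0, "ry": 0, "rz": 0, "dx": 0, "dy": 0, "dz": 0.5, "claw": 0.4}, {"rx": 0, "ry": 0, "rz": 0, "dx": 0, "dy": 0.2, "dz": 0.5, "claw": 0.4}, {"rx": 0, "ry": 0, "rz": 0, "dx": -0.14, "dy": 0.5, "dz": 0, "claw": 0.4}, {"rx": 0, "ry": 0, "rz": 0, "dx": -0.14, "dy": 0.5, "dz": 0, "claw": 0.4}, {"rx": 0, "ry": 0, "rz": 0, "dx": -0.14, "dy": 0.5, "dz": 0, "claw": 0.4}, {"rx": 0, "ry": 0, "rz": 0, "dx": -0.14, "dy": 0.5, "dz": 0, "claw": 0.4}, {"rx": 0, "ry": 0, "rz": 0, "dx": -0.14, "dy": 0.5, "dz": 0, "claw": 0.4}, {"rx": 0, "ry": 0, "rz": 0, "dx": -0.14, "dy": 0.5, "dz": 0, "claw": 0.4}, {"rx": 0, "ry": 0, "rz": 0, "dx": -0.14, "dy": 0.5, "dz": 0, "claw": 0.4}, {"rx": 0, "ry": 0, "rz": 0, "dx": -0.14, "dy": 0.46, "dz": 0, "claw": 0.4}, {"rx": 0, "ry": 0, "rz": 0, "dx": 0, "dy": 0, "dz": 0, "claw": 0.4}]}}

```text
time: 5.32
ee_pos: [0.5664, 0.2089, 0.142]
orientation: [[-0.068, 0.998, -0.002], [0.998, 0.068, 0.0], [0.0, -0.002, -1.0]]
contact_force: [0.6, -0.7, -2.0]
width: 0.0548
grip_force: 15.0
```

Call:
{"api": "arm_command", "payload": {"plan": [{"rx": 0, "ry": 0, "rz": 0, "dx": 0, "dy": 0, "dz": -0.35, "claw": 0.4}, {"rx": 0, "ry": 0, "rz": 0, "dx": 0, "dy": 0, "dz": -0.35, "claw": 0.4}, {"rx": 0, "ry": 0, "rz": 0, "dx": 0, "dy": 0, "dz": -0.25, "claw": 0.4}, {"rx": 0, "ry": 0, "rz": 0, "dx": 0, "dy": 0, "dz": -0.08, "claw": 0.4}, {"rx": 0, "ry": 0, "rz": 0, "dx": 0, "dy": 0, "dz": 0, "claw": 0.4}, {"rx": 0, "ry": 0, "rz": 0, "dx": 0, "dy": 0, "dz": 0, "claw": 0.4}]}}

```text
time: 6.08
ee_pos: [0.5691, 0.2063, 0.0605]
orientation: [[-0.064, 0.998, 0.002], [0.998, 0.064, 0.0], [0.0, 0.002, -1.0]]
contact_force: [0.1, -0.5, -2.4]
width: 0.0545
grip_force: 15.0
```

Call:
{"api": "arm_command", "payload": {"plan": [{"rx": 0, "ry": 0, "rz": 0, "dx": 0, "dy": 0, "dz": -0.03, "claw": 0.4}, {"rx": 0, "ry": 0, "rz": 0, "dx": 0, "dy": 0, "dz": -0.025, "claw": 0.4}, {"rx": 0, "ry": 0, "rz": 0, "dx": 0, "dy": 0, "dz": -0.01, "claw": 0.4}, {"rx": 0, "ry": 0, "rz": 0, "dx": 0, "dy": 0, "dz": 0, "claw": 0.4}, {"rx": 0, "ry": 0, "rz": 0, "dx": 0, "dy": 0, "dz": 0, "claw": 0.4}]}}

```text
time: 6.7
ee_pos: [0.5685, 0.2069, 0.0556]
orientation: [[-0.064, 0.998, 0.001], [0.998, 0.064, 0.001], [0.001, 0.001, -1.0]]
contact_force: [-2.4, 1.9, 5.3]
width: 0.0544
grip_force: 15.0
```

Call:
{"api": "arm_command", "payload": {"plan": [{"rx": 0, "ry": 0, "rz": 0, "dx": 0, "dy": 0, "dz": 0, "claw": 0.7}, {"rx": 0, "ry": 0, "rz": 0, "dx": 0, "dy": 0, "dz": 0, "claw": 0.85}, {"rx": 0, "ry": 0, "rz": 0, "dx": 0, "dy": 0, "dz": 0, "claw": 0.85}, {"rx": 0, "ry": 0, "rz": 0, "dx": 0, "dy": 0, "dz": 0.4, "claw": 0.85}, {"rx": 0, "ry": 0, "rz": 0, "dx": 0, "dy": 0, "dz": 0.6, "claw": 0.85}, {"rx": 0, "ry": 0, "rz": 0, "dx": 0.1, "dy": -0.3, "dz": 0.2, "claw": 0.85}, {"rx": 0, "ry": 0, "rz": 0, "dx": 0.12, "dy": -0.57, "dz": 0, "claw": 0.85}, {"rx": 0, "ry": 0, "rz": 0, "dx": 0.12, "dy": -0.57, "dz": 0, "claw": 0.85}, {"rx": 0, "ry": 0, "rz": 0, "dx": 0.12, "dy": -0.57, "dz": 0, "claw": 0.85}, {"rx": 0, "ry": 0, "rz": 0, "dx": 0.12, "dy": -0.57, "dz": 0, "claw": 0.85}, {"rx": 0, "ry": 0, "rz": 0, "dx": 0.12, "dy": -0.57, "dz": 0, "claw": 0.85}, {"rx": 0, "ry": 0, "rz": 0, "dx": 0.12, "dy": -0.57, "dz": 0, "claw": 0.85}]}}

```text
time: 8.2
ee_pos: [0.634, -0.0927, 0.1501]
orientation: [[-0.064, 0.998, -0.0], [0.998, 0.064, 0.0], [0.0, -0.0, -1.0]]
contact_force: [-0.4, -0.1, -0.1]
width: 0.0791
grip_force: 0.0
```

```bash
cat >> h.py <<'E'
# template patches in top0: object -> (centre px, half)
PATCH=dict(wide=(371,173,15),long=(374,214,19),square=(417,255,16),lw=(328,258,15),ls=(327,215,12),lsq=(369,259,15),ll=(412,212,18),slim=(328,173,13))
def moved(names,f):
    a=cv2.imread('pics/top0.png');b=cv2.imread(f'pics/{f}.png')
    for n in names:
        u,v,h=PATCH[n]; t=a[v-h:v+h+1,u-h:u+h+1]; m=28
        w=b[v-h-m:v+h+m+1,u-h-m:u+h+m+1]; R=cv2.matchTemplate(w,t,cv2.TM_CCOEFF_NORMED)
        _,s,_,l=cv2.minMaxLoc(R); print(n,'shift px',l[0]-m,l[1]-m,'score',round(s,3))
E
python3 - <<'E'
from h import *
snap('top','t2'); moved(['wide','long','square','lw','ls','lsq','ll'],'t2'); print(r.get_state()['ee_pos'])
E
```

```text
wide shift px 0 0 score 0.994
long shift px 0 0 score 0.979
square shift px 0 0 score 0.99
lw shift px 0 0 score 0.989
ls shift px 0 0 score 0.953
lsq shift px 0 0 score 0.969
ll shift px 0 0 score 0.996
[ 0.63519524 -0.09921734  0.14998681]
```

Call:
{"api": "arm_command", "payload": {"plan": [{"rx": 0, "ry": 0, "rz": 0, "dx": 0.085, "dy": -0.5, "dz": 0, "claw": 0.9}, {"rx": 0, "ry": 0, "rz": 0, "dx": 0.085, "dy": -0.5, "dz": 0, "claw": 0.9}, {"rx": 0, "ry": 0, "rz": 0, "dx": 0.085, "dy": -0.5, "dz": 0, "claw": 0.9}, {"rx": 0, "ry": 0, "rz": 0, "dx": 0.085, "dy": -0.5, "dz": -0.1, "claw": 0.9}, {"rx": 0, "ry": 0, "rz": 0, "dx": 0, "dy": 0, "dz": -0.4, "claw": 0.9}, {"rx": 0, "ry": 0, "rz": 0, "dx": 0, "dy": 0, "dz": -0.1, "claw": 0.9}, {"rx": 0, "ry": 0, "rz": 0, "dx": 0, "dy": 0, "dz": 0, "claw": 0.9}]}}

```text
time: 9.12
ee_pos: [0.6607, -0.2504, 0.1017]
orientation: [[-0.064, 0.998, -0.002], [0.998, 0.064, 0.001], [0.001, -0.001, -1.0]]
contact_force: [0.6, -0.4, 0.8]
width: 0.0837
grip_force: 0.0
```

Call:
{"api": "arm_command", "payload": {"plan": [{"rx": 0, "ry": 0, "rz": 0, "dx": 0.015, "dy": -0.01, "dz": -0.24, "claw": 0.9}, {"rx": 0, "ry": 0, "rz": 0, "dx": 0, "dy": 0, "dz": -0.24, "claw": 0.9}, {"rx": 0, "ry": 0, "rz": 0, "dx": 0, "dy": 0, "dz": -0.2, "claw": 0.9}, {"rx": 0, "ry": 0, "rz": 0, "dx": 0, "dy": 0, "dz": 0, "claw": 0.75}, {"rx": 0, "ry": 0, "rz": 0, "dx": 0, "dy": 0, "dz": 0, "claw": 0.5}, {"rx": 0, "ry": 0, "rz": 0, "dx": 0, "dy": 0, "dz": 0, "claw": 0.5}, {"rx": 0, "ry": 0, "rz": 0, "dx": 0, "dy": 0, "dz": 0, "claw": 0.5}, {"rx": 0, "ry": 0, "rz": 0, "dx": 0, "dy": 0, "dz": 0.2, "claw": 0.5}, {"rx": 0, "ry": 0, "rz": 0, "dx": 0, "dy": 0, "dz": 0.5, "claw": 0.5}, {"rx": 0, "ry": 0, "rz": 0, "dx": 0, "dy": 0, "dz": 0.5, "claw": 0.5}, {"rx": 0, "ry": 0, "rz": 0, "dx": 0, "dy": 0, "dz": 0, "claw": 0.5}]}}

```text
time: 10.5
ee_pos: [0.6646, -0.2533, 0.1495]
orientation: [[-0.064, 0.998, 0.008], [0.998, 0.064, -0.005], [-0.005, 0.008, -1.0]]
contact_force: [-0.5, -0.2, -4.4]
width: 0.066
grip_force: 14.9
```

```bash
python3 - <<'E'
from h import *
s=r.get_state();print(s['ee_pos'],s['width'],s['moment'])
d=snap('side','s2'); p=proj(d,s['ee_pos'])[0].astype(int);print(p)
T=snap('top','t3'); a=cv2.imread('pics/s2.png')[p[1]-60:p[1]+50,p[0]-60:p[0]+60]; q=proj(T,s['ee_pos'])[0].astype(int); b=cv2.imread('pics/t3.png')[q[1]-60:q[1]+50,q[0]-60:q[0]+60]; print(q)
cv2.imwrite('pics/c5.png',cv2.resize(np.hstack([a,b]),None,fx=3.3,fy=3.3,interpolation=2))
E
```

```text
[ 0.66463048 -0.25333884  0.14945786] 0.06603076573902064 [-0.09193713  0.01078715  0.00653435]
[386 201]
[379 159]
```

View pics/c5.png

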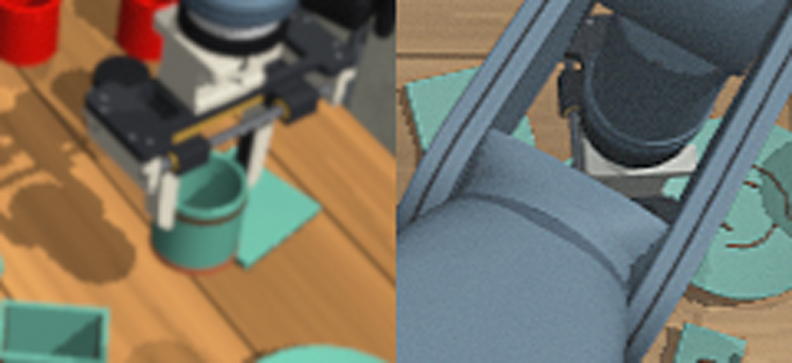

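Call:
{"api": "arm_command", "payload": {"newtons": 22, "plan": [{"rx": 0, "ry": 0, "rz": 0, "dx": -0.1, "dy": 0.25, "dz": 0, "claw": 0.5}, {"rx": 0, "ry": 0, "rz": 0, "dx": -0.23, "dy": 0.49, "dz": 0, "claw": 0.5}, {"rx": 0, "ry": 0, "rz": 0, "dx": -0.23, "dy": 0.49, "dz": 0, "claw": 0.5}, {"rx": 0, "ry": 0, "rz": 0, "dx": -0.23, "dy": 0.49, "dz": 0, "claw": 0.5}, {"rx": 0, "ry": 0, "rz": 0, "dx": -0.23, "dy": 0.49, "dz": 0, "claw": 0.5}, {"rx": 0, "ry": 0, "rz": 0, "dx": -0.23, "dy": 0.49, "dz": 0, "claw": 0.5}, {"rx": 0, "ry": 0, "rz": 0, "dx": -0.23, "dy": 0.49, "dz": 0, "claw": 0.5}, {"rx": 0, "ry": 0, "rz": 0, "dx": -0.23, "dy": 0.49, "dz": 0, "claw": 0.5}, {"rx": 0, "ry": 0, "rz": 0, "dx": -0.23, "dy": 0.49, "dz": 0, "claw": 0.5}, {"rx": 0, "ry": 0, "rz": 0, "dx": -0.23, "dy": 0.49, "dz": 0, "claw": 0.5}, {"rx": 0, "ry": 0, "rz": 0, "dx": -0.23, "dy": 0.49, "dz": 0, "claw": 0.5}, {"rx": 0, "ry": 0, "rz": 0, "dx": -0.23, "dy": 0.49, "dz": 0, "claw": 0.5}]}}

```text
time: 12.1
ee_pos: [0.4495, 0.2, 0.142]
orientation: [[-0.064, 0.998, -0.004], [0.998, 0.064, -0.001], [-0.0, -0.004, -1.0]]
contact_force: [0.5, 0.1, -4.1]
width: 0.0662
grip_force: 21.9
```

Call:
{"api": "arm_command", "payload": {"plan": [{"rx": 0, "ry": 0, "rz": 0, "dx": 0, "dy": 0, "dz": -0.2, "claw": 0.5}, {"rx": 0, "ry": 0, "rz": 0, "dx": 0, "dy": 0, "dz": 0, "claw": 0.5}, {"rx": 0, "ry": 0, "rz": 0, "dx": 0, "dy": 0, "dz": 0, "claw": 0.5}]}}

```text
time: 12.48
ee_pos: [0.4515, 0.1988, 0.1272]
orientation: [[-0.063, 0.998, -0.002], [0.998, 0.063, -0.0], [-0.0, -0.002, -1.0]]
contact_force: [0.4, 0.5, -4.1]
width: 0.066
grip_force: 22.0
```

Call:
{"api": "arm_command", "payload": {"plan": [{"rx": 0, "ry": 0, "rz": 0, "dx": 0, "dy": 0, "dz": -0.35, "claw": 0.5}, {"rx": 0, "ry": 0, "rz": 0, "dx": 0, "dy": 0, "dz": -0.35, "claw": 0.5}, {"rx": 0, "ry": 0, "rz": 0, "dx": 0, "dy": 0, "dz": -0.12, "claw": 0.5}, {"rx": 0, "ry": 0, "rz": 0, "dx": 0, "dy": 0, "dz": -0.04, "claw": 0.5}, {"rx": 0, "ry": 0, "rz": 0, "dx": 0, "dy": 0, "dz": -0.02, "claw": 0.5}, {"rx": 0, "ry": 0, "rz": 0, "dx": 0, "dy": 0, "dz": -0.02, "claw": 0.5}, {"rx": 0, "ry": 0, "rz": 0, "dx": 0, "dy": 0, "dz": 0, "claw": 0.5}]}}

```text
time: 13.35
ee_pos: [0.4526, 0.1994, 0.0567]
orientation: [[-0.064, 0.998, 0.002], [0.998, 0.064, 0.0], [0.0, 0.002, -1.0]]
contact_force: [-0.3, 0.7, 0.3]
width: 0.0664
grip_force: 22.0
```

Call:
{"api": "arm_command", "payload": {"plan": [{"rx": 0, "ry": 0, "rz": 0, "dx": 0, "dy": 0, "dz": 0, "claw": 0.8}, {"rx": 0, "ry": 0, "rz": 0, "dx": 0, "dy": 0, "dz": 0, "claw": 0.92}, {"rx": 0, "ry": 0, "rz": 0, "dx": 0, "dy": 0, "dz": 0, "claw": 0.92}, {"rx": 0, "ry": 0, "rz": 0, "dx": 0, "dy": 0, "dz": 0.4, "claw": 0.92}, {"rx": 0, "ry": 0, "rz": 0, "dx": 0, "dy": 0, "dz": 0.6, "claw": 0.92}, {"rx": 0, "ry": 0, "rz": 0, "dx": 0.05, "dy": -0.3, "dz": 0.2, "claw": 0.92}, {"rx": 0, "ry": 0, "rz": 0.193, "dx": 0.12, "dy": -0.57, "dz": 0, "claw": 0.92}, {"rx": 0, "ry": 0, "rz": 0.193, "dx": 0.12, "dy": -0.57, "dz": 0, "claw": 0.92}, {"rx": 0, "ry": 0, "rz": 0.193, "dx": 0.12, "dy": -0.57, "dz": 0, "claw": 0.92}, {"rx": 0, "ry": 0, "rz": 0.193, "dx": 0.12, "dy": -0.57, "dz": 0, "claw": 0.92}, {"rx": 0, "ry": 0, "rz": 0.193, "dx": 0.12, "dy": -0.57, "dz": 0, "claw": 0.92}, {"rx": 0, "ry": 0, "rz": 0.193, "dx": 0.12, "dy": -0.57, "dz": 0, "claw": 0.92}]}}

```text
time: 14.85
ee_pos: [0.5136, -0.1, 0.1519]
orientation: [[-0.83, 0.558, 0.0], [0.558, 0.83, -0.0], [-0.0, 0.0, -1.0]]
contact_force: [-0.3, -0.0, -0.2]
width: 0.0856
grip_force: 0.0
```

```bash
python3 - <<'E'
from h import *
snap('top','t4'); moved(['long','square','lw','ls','lsq','ll'],'t4'); print(r.get_state()['ee_pos'],r.get_state()['orientation'][:,1])
E
```

```text
long shift px 0 0 score 0.968
square shift px 0 0 score 0.996
lw shift px 0 0 score 0.713
ls shift px -19 -20 score 0.305
lsq shift px 0 0 score 0.967
ll shift px 0 0 score 0.996
[ 0.51526285 -0.10556488  0.15200728] [ 0.55327849  0.83299275 -0.00244682]
```

Call:
{"api": "arm_command", "payload": {"plan": [{"rx": 0, "ry": 0, "rz": 0, "dx": 0.083, "dy": -0.49, "dz": 0, "claw": 0.92}, {"rx": 0, "ry": 0, "rz": 0, "dx": 0.083, "dy": -0.49, "dz": 0, "claw": 0.92}, {"rx": 0, "ry": 0, "rz": 0, "dx": 0.083, "dy": -0.49, "dz": 0, "claw": 0.92}, {"rx": 0, "ry": 0, "rz": 0, "dx": 0.083, "dy": -0.49, "dz": -0.1, "claw": 0.92}, {"rx": 0, "ry": 0, "rz": 0, "dx": 0, "dy": 0, "dz": -0.4, "claw": 0.92}, {"rx": 0, "ry": 0, "rz": 0, "dx": 0, "dy": 0, "dz": -0.1, "claw": 0.92}, {"rx": 0, "ry": 0, "rz": 0, "dx": 0, "dy": 0, "dz": 0, "claw": 0.92}]}}

```text
time: 15.78
ee_pos: [0.5396, -0.2544, 0.1035]
orientation: [[-0.827, 0.562, -0.001], [0.562, 0.827, 0.001], [0.002, 0.0, -1.0]]
contact_force: [-0.1, 0.8, 0.4]
width: 0.0856
grip_force: 0.0
```

Call:
{"api": "arm_command", "payload": {"plan": [{"rx": 0, "ry": 0, "rz": 0, "dx": 0.01, "dy": -0.01, "dz": -0.25, "claw": 0.92}, {"rx": 0, "ry": 0, "rz": 0, "dx": 0, "dy": 0, "dz": -0.25, "claw": 0.92}, {"rx": 0, "ry": 0, "rz": 0, "dx": 0, "dy": 0, "dz": -0.2, "claw": 0.92}, {"rx": 0, "ry": 0, "rz": 0, "dx": 0, "dy": 0, "dz": 0, "claw": 0.75}, {"rx": 0, "ry": 0, "rz": 0, "dx": 0, "dy": 0, "dz": 0, "claw": 0.62}, {"rx": 0, "ry": 0, "rz": 0, "dx": 0, "dy": 0, "dz": 0, "claw": 0.4}, {"rx": 0, "ry": 0, "rz": 0, "dx": 0, "dy": 0, "dz": 0, "claw": 0.4}, {"rx": 0, "ry": 0, "rz": 0, "dx": 0, "dy": 0, "dz": 0, "claw": 0.4}, {"rx": 0, "ry": 0, "rz": 0, "dx": 0, "dy": 0, "dz": 0.2, "claw": 0.4}, {"rx": 0, "ry": 0, "rz": 0, "dx": 0, "dy": 0, "dz": 0.5, "claw": 0.4}, {"rx": 0, "ry": 0, "rz": 0, "dx": 0, "dy": 0, "dz": 0.5, "claw": 0.4}, {"rx": 0, "ry": 0, "rz": 0, "dx": 0, "dy": 0, "dz": 0, "claw": 0.4}]}}

```text
time: 17.27
ee_pos: [0.5424, -0.2575, 0.1476]
orientation: [[-0.827, 0.562, 0.005], [0.562, 0.827, -0.004], [-0.007, -0.001, -1.0]]
contact_force: [-0.5, 0.2, -3.8]
width: 0.0556
grip_force: 22.0
```

Call:
{"api": "arm_command", "payload": {"plan": [{"rx": 0, "ry": 0, "rz": 0, "dx": 0.0, "dy": 0.24, "dz": 0, "claw": 0.4}, {"rx": 0, "ry": 0, "rz": -0.193, "dx": 0.05, "dy": 0.48, "dz": 0, "claw": 0.4}, {"rx": 0, "ry": 0, "rz": -0.193, "dx": 0.05, "dy": 0.48, "dz": 0, "claw": 0.4}, {"rx": 0, "ry": 0, "rz": -0.193, "dx": 0.05, "dy": 0.48, "dz": 0, "claw": 0.4}, {"rx": 0, "ry": 0, "rz": -0.193, "dx": 0.05, "dy": 0.48, "dz": 0, "claw": 0.4}, {"rx": 0, "ry": 0, "rz": -0.193, "dx": 0.05, "dy": 0.48, "dz": 0, "claw": 0.4}, {"rx": 0, "ry": 0, "rz": -0.193, "dx": 0.05, "dy": 0.48, "dz": 0, "claw": 0.4}, {"rx": 0, "ry": 0, "rz": 0, "dx": 0.05, "dy": 0.48, "dz": 0, "claw": 0.4}, {"rx": 0, "ry": 0, "rz": 0, "dx": 0.05, "dy": 0.48, "dz": 0, "claw": 0.4}, {"rx": 0, "ry": 0, "rz": 0, "dx": 0.02, "dy": 0.26, "dz": -0.2, "claw": 0.4}, {"rx": 0, "ry": 0, "rz": 0, "dx": 0, "dy": 0, "dz": 0, "claw": 0.4}, {"rx": 0, "ry": 0, "rz": 0, "dx": 0, "dy": 0, "dz": 0, "claw": 0.4}]}}

```text
time: 18.77
ee_pos: [0.5736, 0.0905, 0.1266]
orientation: [[-0.064, 0.998, -0.002], [0.998, 0.064, -0.001], [-0.001, -0.002, -1.0]]
contact_force: [0.6, -0.1, -2.9]
width: 0.0558
grip_force: 22.0
```

```bash
python3 - <<'E'
from h import *
snap('side','s3'); d=snap('top','t5'); crop('t5',170,160,300,280,5,'c6'); moved(['square','lw','ls','lsq','ll'],'t5')
E
```

```text
square shift px 0 0 score 0.995
lw shift px 0 0 score 0.957
ls shift px 0 0 score 0.956
lsq shift px 0 0 score 0.996
ll shift px 0 0 score 0.995
```

View pics/s3.png

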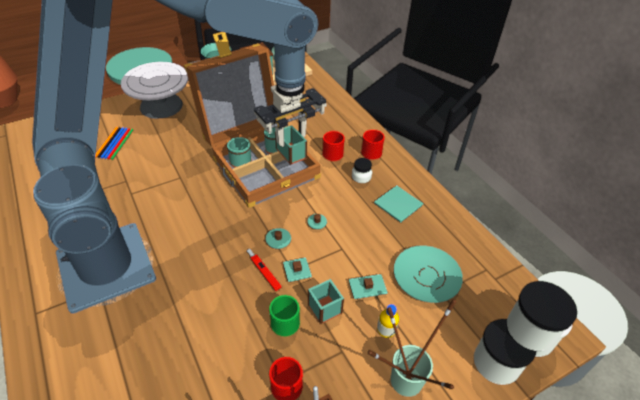

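Call:
{"api": "arm_command", "payload": {"plan": [{"rx": 0, "ry": 0, "rz": 0, "dx": 0, "dy": 0.015, "dz": -0.35, "claw": 0.4}, {"rx": 0, "ry": 0, "rz": 0, "dx": 0, "dy": 0, "dz": -0.35, "claw": 0.4}, {"rx": 0, "ry": 0, "rz": 0, "dx": 0, "dy": 0, "dz": -0.12, "claw": 0.4}, {"rx": 0, "ry": 0, "rz": 0, "dx": 0, "dy": 0, "dz": -0.04, "claw": 0.4}, {"rx": 0, "ry": 0, "rz": 0, "dx": 0, "dy": 0, "dz": -0.02, "claw": 0.4}, {"rx": 0, "ry": 0, "rz": 0, "dx": 0, "dy": 0, "dz": -0.01, "claw": 0.4}, {"rx": 0, "ry": 0, "rz": 0, "dx": 0, "dy": 0, "dz": 0, "claw": 0.4}]}}

```text
time: 19.75
ee_pos: [0.5748, 0.0924, 0.0572]
orientation: [[-0.064, 0.998, 0.001], [0.998, 0.064, -0.0], [-0.0, 0.001, -1.0]]
contact_force: [-0.6, -0.6, -3.6]
width: 0.0555
grip_force: 22.0
```

Call:
{"api": "arm_command", "payload": {"plan": [{"rx": 0, "ry": 0, "rz": 0, "dx": 0, "dy": 0, "dz": -0.015, "claw": 0.4}, {"rx": 0, "ry": 0, "rz": 0, "dx": 0, "dy": 0, "dz": -0.01, "claw": 0.4}, {"rx": 0, "ry": 0, "rz": 0, "dx": 0, "dy": 0, "dz": 0, "claw": 0.4}, {"rx": 0, "ry": 0, "rz": 0, "dx": 0, "dy": 0, "dz": 0, "claw": 0.4}]}}

```text
time: 20.25
ee_pos: [0.5748, 0.0925, 0.0568]
orientation: [[-0.064, 0.998, 0.002], [0.998, 0.064, -0.0], [-0.0, 0.002, -1.0]]
contact_force: [-1.9, 1.1, 9.5]
width: 0.0556
grip_force: 22.0
```

Call:
{"api": "arm_command", "payload": {"plan": [{"rx": 0, "ry": 0, "rz": 0, "dx": 0, "dy": 0, "dz": 0, "claw": 0.8}, {"rx": 0, "ry": 0, "rz": 0, "dx": 0, "dy": 0, "dz": 0, "claw": 0.92}, {"rx": 0, "ry": 0, "rz": 0, "dx": 0, "dy": 0, "dz": 0.1, "claw": 0.92}, {"rx": 0, "ry": 0, "rz": 0, "dx": 0, "dy": 0, "dz": 0.5, "claw": 0.92}, {"rx": 0, "ry": 0, "rz": 0, "dx": 0, "dy": 0, "dz": 0.6, "claw": 0.92}, {"rx": 0, "ry": 0, "rz": 0.193, "dx": -0.16, "dy": -0.5, "dz": 0, "claw": 0.92}, {"rx": 0, "ry": 0, "rz": 0.193, "dx": -0.16, "dy": -0.53, "dz": 0, "claw": 0.92}, {"rx": 0, "ry": 0, "rz": 0.193, "dx": -0.16, "dy": -0.53, "dz": 0, "claw": 0.92}, {"rx": 0, "ry": 0, "rz": 0.193, "dx": -0.16, "dy": -0.53, "dz": 0, "claw": 0.92}, {"rx": 0, "ry": 0, "rz": 0.193, "dx": -0.16, "dy": -0.53, "dz": 0, "claw": 0.92}, {"rx": 0, "ry": 0, "rz": 0.193, "dx": -0.16, "dy": -0.53, "dz": 0, "claw": 0.92}, {"rx": 0, "ry": 0, "rz": 0.193, "dx": -0.16, "dy": -0.53, "dz": 0, "claw": 0.92}]}}

```text
time: 21.75
ee_pos: [0.4844, -0.2035, 0.1512]
orientation: [[-0.904, 0.427, 0.001], [0.427, 0.904, -0.0], [-0.001, -0.0, -1.0]]
contact_force: [-0.4, -0.1, -0.0]
width: 0.0853
grip_force: 0.0
```

```bash
python3 - <<'E'
from h import *
snap('top','t6'); moved(['square','lw','ls','lsq','ll'],'t6'); S=load('side0')
crop('side0',255,270,355,340,7,'c7')
for u,v in((328,293),): print(at(S,u,v,.066))
E
```

```text
square shift px 0 0 score 0.902
lw shift px 0 0 score 0.678
ls shift px 15 1 score 0.215
lsq shift px 0 0 score 0.589
ll shift px 0 0 score 0.294
[ 0.4376 -0.3696  0.066 ]
```

View pics/c7.png

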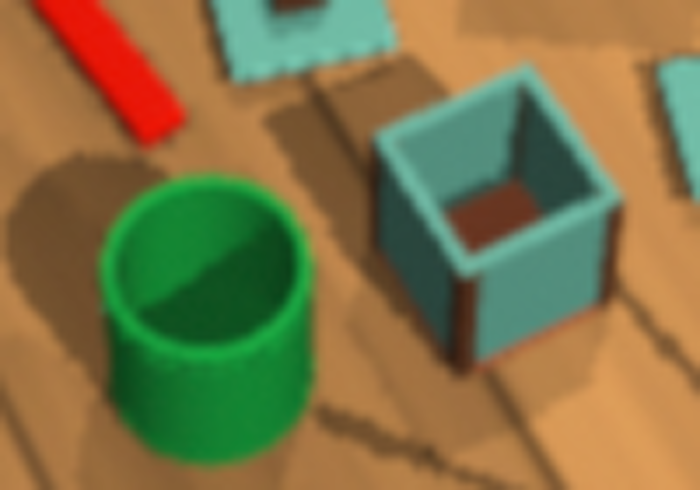

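Call:
{"api": "arm_command", "payload": {"plan": [{"rx": 0, "ry": 0, "rz": 0.191, "dx": -0.163, "dy": -0.522, "dz": 0, "claw": 0.92}, {"rx": 0, "ry": 0, "rz": 0.191, "dx": -0.163, "dy": -0.522, "dz": 0, "claw": 0.92}, {"rx": 0, "ry": 0, "rz": 0.191, "dx": -0.163, "dy": -0.522, "dz": 0, "claw": 0.92}, {"rx": 0, "ry": 0, "rz": 0, "dx": -0.163, "dy": -0.522, "dz": -0.1, "claw": 0.92}, {"rx": 0, "ry": 0, "rz": 0, "dx": 0, "dy": 0, "dz": -0.4, "claw": 0.92}, {"rx": 0, "ry": 0, "rz": 0, "dx": 0, "dy": 0, "dz": -0.1, "claw": 0.92}, {"rx": 0, "ry": 0, "rz": 0, "dx": 0, "dy": 0, "dz": 0, "claw": 0.92}]}}

```text
time: 22.68
ee_pos: [0.4327, -0.3683, 0.1026]
orientation: [[-1.0, -0.005, -0.001], [-0.005, 1.0, 0.001], [0.001, 0.001, -1.0]]
contact_force: [-1.2, 0.4, -0.3]
width: 0.0856
grip_force: 0.0
```

Call:
{"api": "arm_command", "payload": {"plan": [{"rx": 0, "ry": 0, "rz": 0, "dx": 0, "dy": -0.01, "dz": -0.25, "claw": 0.92}, {"rx": 0, "ry": 0, "rz": 0, "dx": 0, "dy": 0, "dz": -0.25, "claw": 0.92}, {"rx": 0, "ry": 0, "rz": 0, "dx": 0, "dy": 0, "dz": -0.2, "claw": 0.92}, {"rx": 0, "ry": 0, "rz": 0, "dx": 0, "dy": 0, "dz": 0, "claw": 0.75}, {"rx": 0, "ry": 0, "rz": 0, "dx": 0, "dy": 0, "dz": 0, "claw": 0.65}, {"rx": 0, "ry": 0, "rz": 0, "dx": 0, "dy": 0, "dz": 0, "claw": 0.45}, {"rx": 0, "ry": 0, "rz": 0, "dx": 0, "dy": 0, "dz": 0, "claw": 0.45}, {"rx": 0, "ry": 0, "rz": 0, "dx": 0, "dy": 0, "dz": 0, "claw": 0.45}, {"rx": 0, "ry": 0, "rz": 0, "dx": 0, "dy": 0, "dz": 0.2, "claw": 0.45}, {"rx": 0, "ry": 0, "rz": 0, "dx": 0, "dy": 0, "dz": 0.5, "claw": 0.45}, {"rx": 0, "ry": 0, "rz": 0, "dx": 0, "dy": 0, "dz": 0.5, "claw": 0.45}, {"rx": 0, "ry": 0, "rz": 0, "dx": 0, "dy": 0, "dz": 0, "claw": 0.45}]}}

```text
time: 24.18
ee_pos: [0.4341, -0.372, 0.1466]
orientation: [[-1.0, -0.004, 0.005], [-0.004, 1.0, -0.006], [-0.005, -0.006, -1.0]]
contact_force: [0.2, -0.3, -2.5]
width: 0.0596
grip_force: 22.0
```

Call:
{"api": "arm_command", "payload": {"plan": [{"rx": 0, "ry": 0, "rz": 0.038, "dx": 0.03, "dy": 0.3, "dz": 0, "claw": 0.45}, {"rx": 0, "ry": 0, "rz": 0.039, "dx": 0.03, "dy": 0.5, "dz": 0, "claw": 0.45}, {"rx": 0, "ry": 0, "rz": 0, "dx": 0.03, "dy": 0.5, "dz": 0, "claw": 0.45}, {"rx": 0, "ry": 0, "rz": 0, "dx": 0.03, "dy": 0.5, "dz": 0, "claw": 0.45}, {"rx": 0, "ry": 0, "rz": 0, "dx": 0.03, "dy": 0.5, "dz": 0, "claw": 0.45}, {"rx": 0, "ry": 0, "rz": 0, "dx": 0.03, "dy": 0.5, "dz": 0, "claw": 0.45}, {"rx": 0, "ry": 0, "rz": 0, "dx": 0.03, "dy": 0.5, "dz": 0, "claw": 0.45}, {"rx": 0, "ry": 0, "rz": 0, "dx": 0.03, "dy": 0.5, "dz": 0, "claw": 0.45}, {"rx": 0, "ry": 0, "rz": 0, "dx": 0.03, "dy": 0.5, "dz": 0, "claw": 0.45}, {"rx": 0, "ry": 0, "rz": 0, "dx": 0.03, "dy": 0.5, "dz": 0, "claw": 0.45}, {"rx": 0, "ry": 0, "rz": 0, "dx": 0.03, "dy": 0.5, "dz": 0, "claw": 0.45}, {"rx": 0, "ry": 0, "rz": 0, "dx": 0.01, "dy": 0.38, "dz": 0, "claw": 0.45}]}}

```text
time: 25.68
ee_pos: [0.4574, 0.087, 0.1409]
orientation: [[-0.998, -0.067, -0.004], [-0.067, 0.998, 0.001], [0.004, 0.001, -1.0]]
contact_force: [-0.7, 0.1, -2.2]
width: 0.0597
grip_force: 22.0
```

Call:
{"api": "arm_command", "payload": {"plan": [{"rx": 0, "ry": 0, "rz": 0, "dx": 0, "dy": 0, "dz": -0.2, "claw": 0.45}, {"rx": 0, "ry": 0, "rz": 0, "dx": 0, "dy": 0, "dz": 0, "claw": 0.45}, {"rx": 0, "ry": 0, "rz": 0, "dx": 0, "dy": 0, "dz": 0, "claw": 0.45}]}}

```text
time: 26.05
ee_pos: [0.4589, 0.0847, 0.1262]
orientation: [[-0.998, -0.065, -0.002], [-0.065, 0.998, 0.0], [0.002, 0.0, -1.0]]
contact_force: [0.6, 0.4, -1.2]
width: 0.0595
grip_force: 22.0
```

Contact is expected near 0.0565.

Call:
{"api": "arm_command", "payload": {"plan": [{"rx": 0, "ry": 0, "rz": 0, "dx": 0, "dy": 0, "dz": -0.35, "claw": 0.45}, {"rx": 0, "ry": 0, "rz": 0, "dx": 0, "dy": 0, "dz": -0.35, "claw": 0.45}, {"rx": 0, "ry": 0, "rz": 0, "dx": 0, "dy": 0, "dz": -0.12, "claw": 0.45}, {"rx": 0, "ry": 0, "rz": 0, "dx": 0, "dy": 0, "dz": -0.03, "claw": 0.45}, {"rx": 0, "ry": 0, "rz": 0, "dx": 0, "dy": 0, "dz": -0.015, "claw": 0.45}, {"rx": 0, "ry": 0, "rz": 0, "dx": 0, "dy": 0, "dz": -0.01, "claw": 0.45}, {"rx": 0, "ry": 0, "rz": 0, "dx": 0, "dy": 0, "dz": 0, "claw": 0.45}, {"rx": 0, "ry": 0, "rz": 0, "dx": 0, "dy": 0, "dz": 0, "claw": 0.45}]}}

```text
time: 27.05
ee_pos: [0.46, 0.0846, 0.057]
orientation: [[-0.998, -0.065, 0.001], [-0.065, 0.998, -0.0], [-0.001, -0.0, -1.0]]
contact_force: [0.9, 0.3, -2.9]
width: 0.0594
grip_force: 22.0
```

Call:
{"api": "arm_command", "payload": {"plan": [{"rx": 0, "ry": 0, "rz": 0, "dx": 0, "dy": 0, "dz": -0.01, "claw": 0.45}, {"rx": 0, "ry": 0, "rz": 0, "dx": 0, "dy": 0, "dz": -0.005, "claw": 0.45}, {"rx": 0, "ry": 0, "rz": 0, "dx": 0, "dy": 0, "dz": 0, "claw": 0.45}, {"rx": 0, "ry": 0, "rz": 0, "dx": 0, "dy": 0, "dz": 0, "claw": 0.45}]}}

```text
time: 27.55
ee_pos: [0.4598, 0.0846, 0.0555]
orientation: [[-0.998, -0.065, -0.0], [-0.065, 0.998, 0.0], [0.0, 0.0, -1.0]]
contact_force: [-0.8, 0.1, 0.4]
width: 0.0602
grip_force: 22.0
```

Call:
{"api": "arm_command", "payload": {"plan": [{"rx": 0, "ry": 0, "rz": 0, "dx": 0, "dy": 0, "dz": 0, "claw": 0.8}, {"rx": 0, "ry": 0, "rz": 0, "dx": 0, "dy": 0, "dz": 0, "claw": 0.85}, {"rx": 0, "ry": 0, "rz": 0, "dx": 0, "dy": 0, "dz": 0.1, "claw": 0.85}, {"rx": 0, "ry": 0, "rz": 0, "dx": 0, "dy": 0, "dz": 0.5, "claw": 0.85}, {"rx": 0, "ry": 0, "rz": -0.19, "dx": -0.05, "dy": -0.4, "dz": 0.2, "claw": 0.5}, {"rx": 0, "ry": 0, "rz": -0.183, "dx": -0.06, "dy": -0.5, "dz": 0, "claw": 0.5}, {"rx": 0, "ry": 0, "rz": 0, "dx": -0.06, "dy": -0.53, "dz": 0, "claw": 0.5}, {"rx": 0, "ry": 0, "rz": 0, "dx": -0.06, "dy": -0.53, "dz": 0, "claw": 0.5}, {"rx": 0, "ry": 0, "rz": 0, "dx": -0.06, "dy": -0.53, "dz": 0, "claw": 0.5}, {"rx": 0, "ry": 0, "rz": 0, "dx": -0.06, "dy": -0.53, "dz": 0, "claw": 0.5}, {"rx": 0, "ry": 0, "rz": 0, "dx": -0.06, "dy": -0.53, "dz": 0, "claw": 0.5}, {"rx": 0, "ry": 0, "rz": 0, "dx": -0.046, "dy": -0.53, "dz": 0, "claw": 0.5}]}}

```text
time: 29.05
ee_pos: [0.4232, -0.2434, 0.1202]
orientation: [[-0.974, 0.226, 0.001], [0.226, 0.974, -0.001], [-0.001, -0.0, -1.0]]
contact_force: [1.3, 0.4, -0.2]
width: 0.0464
grip_force: 0.0
```

```bash
python3 - <<'E'
from h import *
print(r.get_state()['ee_pos'])
snap('top','t7'); moved(['lw','ls','ll'],'t7'); snap('side','s7')
a=cv2.imread('pics/t7.png')[170:275,180:280]; b=cv2.imread('pics/s7.png')[110:215,215:330]
cv2.imwrite('pics/c8.png',cv2.resize(np.hstack([a,b]),None,fx=3.7,fy=3.7,interpolation=2))
E
```

```text
[ 0.42318812 -0.2434045   0.12018039]
lw shift px 0 0 score 0.661
ls shift px 0 0 score 0.957
ll shift px 0 0 score 0.328
```

View pics/c8.png

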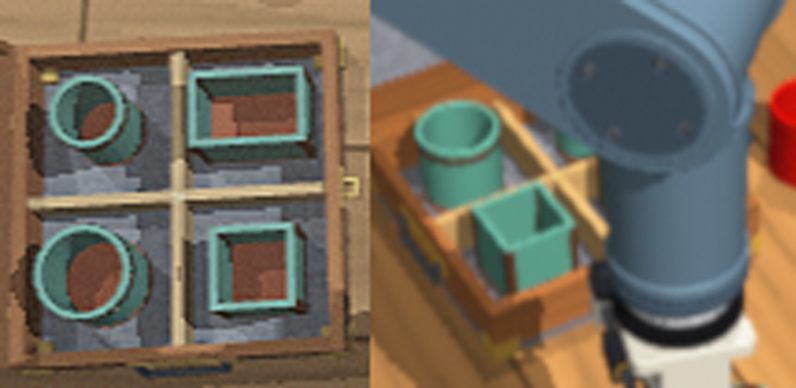

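```bash
python3 - <<'E'
from h import *
T=load('t7')
for n,u,v,z in [('slim',88,112,.08),('wide',83,273,.076),('long',249.5,109,.074),('sq',257.5,267.5,.074)]: print(n,at(T,180+u/3.7,170+v/3.7,z))
E
```

```text
slim [0.5676 0.2062 0.08  ]
wide [0.4518 0.2022 0.076 ]
long [0.5725 0.0909 0.074 ]
sq [0.4573 0.0795 0.074 ]
```

Call:
{"api": "arm_command", "payload": {"plan": [{"rx": 0, "ry": 0, "rz": 0, "dx": 0, "dy": 0, "dz": -0.4, "claw": 0.5}, {"rx": 0, "ry": 0, "rz": 0, "dx": 0, "dy": 0, "dz": -0.4, "claw": 0.5}, {"rx": 0, "ry": 0, "rz": 0, "dx": 0, "dy": 0, "dz": -0.2, "claw": 0.5}, {"rx": 0, "ry": 0, "rz": 0, "dx": 0, "dy": 0, "dz": 0, "claw": 0.5}, {"rx": 0, "ry": 0, "rz": 0, "dx": 0, "dy": 0, "dz": 0, "claw": 0.5}]}}

```text
time: 29.78
ee_pos: [0.4239, -0.2419, 0.0403]
orientation: [[-0.974, 0.226, 0.001], [0.226, 0.974, -0.001], [-0.001, -0.001, -1.0]]
contact_force: [-0.1, -0.5, 0.8]
width: 0.0467
grip_force: 0.0
```

Call:
{"api": "arm_command", "payload": {"newtons": 15, "plan": [{"rx": 0, "ry": 0, "rz": 0, "dx": 0, "dy": 0, "dz": -0.2, "claw": 0.5}, {"rx": 0, "ry": 0, "rz": 0, "dx": 0, "dy": 0, "dz": -0.1, "claw": 0.5}, {"rx": 0, "ry": 0, "rz": 0, "dx": 0, "dy": 0, "dz": 0, "claw": 0.4}, {"rx": 0, "ry": 0, "rz": 0, "dx": 0, "dy": 0, "dz": 0, "claw": 0.28}, {"rx": 0, "ry": 0, "rz": 0, "dx": 0, "dy": 0, "dz": 0, "claw": 0.1}, {"rx": 0, "ry": 0, "rz": 0, "dx": 0, "dy": 0, "dz": 0, "claw": 0.1}, {"rx": 0, "ry": 0, "rz": 0, "dx": 0, "dy": 0, "dz": 0, "claw": 0.1}, {"rx": 0, "ry": 0, "rz": 0, "dx": 0, "dy": 0, "dz": 0, "claw": 0.1}]}}

```text
time: 30.78
ee_pos: [0.4236, -0.2421, 0.0159]
orientation: [[-0.974, 0.226, 0.001], [0.226, 0.974, -0.001], [-0.001, -0.0, -1.0]]
contact_force: [-0.1, -0.1, 5.7]
width: 0.0199
grip_force: 15.0
```

Call:
{"api": "arm_command", "payload": {"plan": [{"rx": 0, "ry": 0, "rz": 0, "dx": 0, "dy": 0, "dz": 0.2, "claw": 0.1}, {"rx": 0, "ry": 0, "rz": 0, "dx": 0, "dy": 0, "dz": 0.5, "claw": 0.1}, {"rx": 0, "ry": 0, "rz": 0, "dx": 0, "dy": 0, "dz": 0.5, "claw": 0.1}, {"rx": 0, "ry": 0, "rz": 0.093, "dx": 0.05, "dy": 0.4, "dz": 0.3, "claw": 0.1}, {"rx": 0, "ry": 0, "rz": 0.093, "dx": 0.06, "dy": 0.53, "dz": 0.1, "claw": 0.1}, {"rx": 0, "ry": 0, "rz": 0.093, "dx": 0.06, "dy": 0.53, "dz": 0, "claw": 0.1}, {"rx": 0, "ry": 0, "rz": 0.094, "dx": 0.06, "dy": 0.53, "dz": 0, "claw": 0.1}, {"rx": 0, "ry": 0, "rz": 0, "dx": 0.06, "dy": 0.53, "dz": 0, "claw": 0.1}, {"rx": 0, "ry": 0, "rz": 0, "dx": 0.06, "dy": 0.53, "dz": 0, "claw": 0.1}, {"rx": 0, "ry": 0, "rz": 0, "dx": 0.06, "dy": 0.53, "dz": 0, "claw": 0.1}, {"rx": 0, "ry": 0, "rz": 0, "dx": 0.045, "dy": 0.5, "dz": 0, "claw": 0.1}, {"rx": 0, "ry": 0, "rz": 0, "dx": 0, "dy": 0, "dz": 0, "claw": 0.1}]}}

```text
time: 32.28
ee_pos: [0.4592, 0.0868, 0.143]
orientation: [[-0.998, -0.069, -0.001], [-0.069, 0.998, 0.0], [0.001, 0.001, -1.0]]
contact_force: [0.1, 0.5, -1.3]
width: 0.0198
grip_force: 15.0
```

Call:
{"api": "arm_command", "payload": {"plan": [{"rx": 0, "ry": 0, "rz": 0, "dx": 0, "dy": 0, "dz": -0.3, "claw": 0.1}, {"rx": 0, "ry": 0, "rz": 0, "dx": 0, "dy": 0, "dz": -0.2, "claw": 0.1}, {"rx": 0, "ry": 0, "rz": 0, "dx": 0, "dy": 0, "dz": 0, "claw": 0.1}, {"rx": 0, "ry": 0, "rz": 0, "dx": 0, "dy": 0, "dz": 0, "claw": 0.1}]}}

```text
time: 32.78
ee_pos: [0.46, 0.0839, 0.1038]
orientation: [[-0.998, -0.064, 0.0], [-0.064, 0.998, -0.0], [-0.0, -0.0, -1.0]]
contact_force: [-0.7, 0.7, 0.0]
width: 0.0197
grip_force: 15.0
```

Call:
{"api": "arm_command", "payload": {"plan": [{"rx": 0, "ry": 0, "rz": 0, "dx": 0, "dy": 0.008, "dz": -0.1, "claw": 0.1}, {"rx": 0, "ry": 0, "rz": 0, "dx": 0, "dy": 0, "dz": -0.06, "claw": 0.1}, {"rx": 0, "ry": 0, "rz": 0, "dx": 0, "dy": 0, "dz": -0.03, "claw": 0.1}, {"rx": 0, "ry": 0, "rz": 0, "dx": 0, "dy": 0, "dz": -0.03, "claw": 0.1}, {"rx": 0, "ry": 0, "rz": 0, "dx": 0, "dy": 0, "dz": 0, "claw": 0.1}, {"rx": 0, "ry": 0, "rz": 0, "dx": 0, "dy": 0, "dz": 0, "claw": 0.1}]}}

```text
time: 33.52
ee_pos: [0.4599, 0.0852, 0.086]
orientation: [[-0.998, -0.065, 0.0], [-0.065, 0.998, -0.0], [-0.0, -0.0, -1.0]]
contact_force: [0.2, -0.3, -1.1]
width: 0.0199
grip_force: 15.0
```

Step is in the mouth, no contact. Lower the last 3 mm.

Call:
{"api": "arm_command", "payload": {"plan": [{"rx": 0, "ry": 0, "rz": 0, "dx": 0, "dy": 0, "dz": -0.02, "claw": 0.1}, {"rx": 0, "ry": 0, "rz": 0, "dx": 0, "dy": 0, "dz": -0.015, "claw": 0.1}, {"rx": 0, "ry": 0, "rz": 0, "dx": 0, "dy": 0, "dz": 0, "claw": 0.1}, {"rx": 0, "ry": 0, "rz": 0, "dx": 0, "dy": 0, "dz": 0, "claw": 0.1}]}}

```text
time: 34.02
ee_pos: [0.4597, 0.0852, 0.083]
orientation: [[-0.998, -0.065, -0.0], [-0.065, 0.998, -0.0], [0.0, -0.0, -1.0]]
contact_force: [-0.3, 0.5, -1.6]
width: 0.0197
grip_force: 15.0
```

Call:
{"api": "arm_command", "payload": {"plan": [{"rx": 0, "ry": 0, "rz": 0, "dx": 0, "dy": 0, "dz": -0.005, "claw": 0.1}, {"rx": 0, "ry": 0, "rz": 0, "dx": 0, "dy": 0, "dz": 0, "claw": 0.35}, {"rx": 0, "ry": 0, "rz": 0, "dx": 0, "dy": 0, "dz": 0, "claw": 0.45}, {"rx": 0, "ry": 0, "rz": 0, "dx": 0, "dy": 0, "dz": 0.25, "claw": 0.45}, {"rx": 0, "ry": 0, "rz": 0, "dx": 0, "dy": 0, "dz": 0.35, "claw": 0.45}, {"rx": 0, "ry": 0, "rz": -0.206, "dx": 0.1, "dy": -0.47, "dz": 0, "claw": 0.5}, {"rx": 0, "ry": 0, "rz": -0.206, "dx": 0.1, "dy": -0.47, "dz": 0, "claw": 0.5}, {"rx": 0, "ry": 0, "rz": -0.206, "dx": 0.1, "dy": -0.47, "dz": 0, "claw": 0.5}, {"rx": 0, "ry": 0, "rz": -0.206, "dx": 0.1, "dy": -0.47, "dz": 0, "claw": 0.5}, {"rx": 0, "ry": 0, "rz": -0.206, "dx": 0.1, "dy": -0.47, "dz": 0, "claw": 0.5}, {"rx": 0, "ry": 0, "rz": -0.206, "dx": 0.1, "dy": -0.47, "dz": 0, "claw": 0.5}, {"rx": 0, "ry": 0, "rz": -0.206, "dx": 0.1, "dy": -0.47, "dz": 0, "claw": 0.5}]}}

```text
time: 35.52
ee_pos: [0.5159, -0.1793, 0.1306]
orientation: [[-0.477, 0.879, 0.0], [0.879, 0.477, 0.0], [0.0, 0.0, -1.0]]
contact_force: [0.4, 0.8, 0.2]
width: 0.0464
grip_force: 0.0
```

```bash
python3 - <<'E'
from h import *
s=r.get_state();print(s['ee_pos'],np.degrees(np.arctan2(*s['orientation'][[1,0],1])))
snap('top','t8'); moved(['lw','ls','ll'],'t8'); snap('side','s8')
E
```

```text
[ 0.51588303 -0.17928625  0.13057514] 28.506567013205956
lw shift px 0 0 score 0.403
ls shift px 0 0 score 0.672
ll shift px 0 0 score 0.914
```

Call:
{"api": "arm_command", "payload": {"plan": [{"rx": 0, "ry": 0, "rz": -0.206, "dx": 0.094, "dy": -0.47, "dz": 0, "claw": 0.5}, {"rx": 0, "ry": 0, "rz": -0.206, "dx": 0.094, "dy": -0.47, "dz": 0, "claw": 0.5}, {"rx": 0, "ry": 0, "rz": -0.206, "dx": 0.094, "dy": -0.47, "dz": 0, "claw": 0.5}, {"rx": 0, "ry": 0, "rz": -0.206, "dx": 0.094, "dy": -0.47, "dz": 0, "claw": 0.5}, {"rx": 0, "ry": 0, "rz": -0.205, "dx": 0.094, "dy": -0.47, "dz": 0, "claw": 0.5}, {"rx": 0, "ry": 0, "rz": 0, "dx": 0, "dy": 0, "dz": -0.4, "claw": 0.5}, {"rx": 0, "ry": 0, "rz": 0, "dx": 0, "dy": 0, "dz": -0.4, "claw": 0.5}, {"rx": 0, "ry": 0, "rz": 0, "dx": 0, "dy": 0, "dz": -0.27, "claw": 0.5}, {"rx": 0, "ry": 0, "rz": 0, "dx": 0, "dy": 0, "dz": 0, "claw": 0.5}, {"rx": 0, "ry": 0, "rz": 0, "dx": 0, "dy": 0, "dz": 0, "claw": 0.5}]}}

```text
time: 36.88
ee_pos: [0.5539, -0.3659, 0.046]
orientation: [[0.299, 0.954, 0.001], [0.954, -0.299, -0.001], [-0.0, 0.001, -1.0]]
contact_force: [-0.3, 0.6, 0.1]
width: 0.0468
grip_force: 0.0
```

Call:
{"api": "arm_command", "payload": {"plan": [{"rx": 0, "ry": 0, "rz": 0, "dx": 0, "dy": 0, "dz": -0.25, "claw": 0.5}, {"rx": 0, "ry": 0, "rz": 0, "dx": 0, "dy": 0, "dz": -0.13, "claw": 0.5}, {"rx": 0, "ry": 0, "rz": 0, "dx": 0, "dy": 0, "dz": 0, "claw": 0.4}, {"rx": 0, "ry": 0, "rz": 0, "dx": 0, "dy": 0, "dz": 0, "claw": 0.28}, {"rx": 0, "ry": 0, "rz": 0, "dx": 0, "dy": 0, "dz": 0, "claw": 0.1}, {"rx": 0, "ry": 0, "rz": 0, "dx": 0, "dy": 0, "dz": 0, "claw": 0.1}, {"rx": 0, "ry": 0, "rz": 0, "dx": 0, "dy": 0, "dz": 0, "claw": 0.1}, {"rx": 0, "ry": 0, "rz": 0, "dx": 0, "dy": 0, "dz": 0, "claw": 0.1}]}}

```text
time: 37.88
ee_pos: [0.5537, -0.3663, 0.0154]
orientation: [[0.3, 0.954, 0.001], [0.954, -0.3, -0.001], [-0.001, 0.001, -1.0]]
contact_force: [-1.5, 0.9, 5.1]
width: 0.02
grip_force: 15.0
```

Call:
{"api": "arm_command", "payload": {"plan": [{"rx": 0, "ry": 0, "rz": 0, "dx": 0, "dy": 0, "dz": 0.2, "claw": 0.1}, {"rx": 0, "ry": 0, "rz": 0, "dx": 0, "dy": 0, "dz": 0.5, "claw": 0.1}, {"rx": 0, "ry": 0, "rz": 0, "dx": 0, "dy": 0, "dz": 0.5, "claw": 0.1}, {"rx": 0, "ry": 0, "rz": 0, "dx": 0, "dy": 0.33, "dz": 0.4, "claw": 0.1}, {"rx": 0, "ry": 0, "rz": -0.191, "dx": 0.03, "dy": 0.5, "dz": 0, "claw": 0.1}, {"rx": 0, "ry": 0, "rz": -0.191, "dx": 0.03, "dy": 0.5, "dz": 0, "claw": 0.1}, {"rx": 0, "ry": 0, "rz": -0.191, "dx": 0.03, "dy": 0.5, "dz": 0, "claw": 0.1}, {"rx": 0, "ry": 0, "rz": -0.191, "dx": 0.03, "dy": 0.5, "dz": 0, "claw": 0.1}, {"rx": 0, "ry": 0, "rz": -0.191, "dx": 0.03, "dy": 0.5, "dz": 0, "claw": 0.1}, {"rx": 0, "ry": 0, "rz": -0.191, "dx": 0.03, "dy": 0.5, "dz": 0, "claw": 0.1}, {"rx": 0, "ry": 0, "rz": -0.191, "dx": 0.03, "dy": 0.5, "dz": 0, "claw": 0.1}, {"rx": 0, "ry": 0, "rz": -0.193, "dx": 0.03, "dy": 0.5, "dz": 0, "claw": 0.1}]}}

```text
time: 39.38
ee_pos: [0.5725, -0.0182, 0.1433]
orientation: [[0.998, 0.059, 0.0], [0.059, -0.998, 0.0], [0.0, 0.0, -1.0]]
contact_force: [0.5, -0.7, -1.1]
width: 0.0197
grip_force: 15.0
```

Call:
{"api": "arm_command", "payload": {"plan": [{"rx": 0, "ry": 0, "rz": 0, "dx": 0.02, "dy": 0.5, "dz": 0, "claw": 0.1}, {"rx": 0, "ry": 0, "rz": 0, "dx": 0, "dy": 0.5, "dz": 0, "claw": 0.1}, {"rx": 0, "ry": 0, "rz": 0, "dx": 0, "dy": 0.4, "dz": 0, "claw": 0.1}, {"rx": 0, "ry": 0, "rz": 0, "dx": 0, "dy": 0, "dz": -0.3, "claw": 0.1}, {"rx": 0, "ry": 0, "rz": 0, "dx": 0, "dy": 0, "dz": -0.2, "claw": 0.1}, {"rx": 0, "ry": 0, "rz": 0, "dx": 0, "dy": 0, "dz": 0, "claw": 0.1}, {"rx": 0, "ry": 0, "rz": 0, "dx": 0, "dy": 0, "dz": 0, "claw": 0.1}]}}

```text
time: 40.25
ee_pos: [0.5746, 0.0919, 0.1032]
orientation: [[0.998, 0.063, 0.001], [0.063, -0.998, -0.0], [0.001, 0.0, -1.0]]
contact_force: [0.1, 0.1, -1.3]
width: 0.0198
grip_force: 15.0
```

Call:
{"api": "arm_command", "payload": {"plan": [{"rx": 0, "ry": 0, "rz": 0, "dx": 0, "dy": 0, "dz": -0.1, "claw": 0.1}, {"rx": 0, "ry": 0, "rz": 0, "dx": 0, "dy": 0, "dz": -0.06, "claw": 0.1}, {"rx": 0, "ry": 0, "rz": 0, "dx": 0, "dy": 0, "dz": -0.03, "claw": 0.1}, {"rx": 0, "ry": 0, "rz": 0, "dx": 0, "dy": 0, "dz": -0.03, "claw": 0.1}, {"rx": 0, "ry": 0, "rz": 0, "dx": 0, "dy": 0, "dz": 0, "claw": 0.1}, {"rx": 0, "ry": 0, "rz": 0, "dx": 0, "dy": 0, "dz": 0, "claw": 0.1}]}}

```text
time: 41.0
ee_pos: [0.5742, 0.0924, 0.0851]
orientation: [[0.998, 0.064, 0.0], [0.064, -0.998, 0.0], [0.0, 0.0, -1.0]]
contact_force: [-0.5, 0.8, -1.2]
width: 0.0196
grip_force: 15.0
```

Call:
{"api": "arm_command", "payload": {"plan": [{"rx": 0, "ry": 0, "rz": 0, "dx": 0, "dy": 0, "dz": -0.02, "claw": 0.1}, {"rx": 0, "ry": 0, "rz": 0, "dx": 0, "dy": 0, "dz": -0.015, "claw": 0.1}, {"rx": 0, "ry": 0, "rz": 0, "dx": 0, "dy": 0, "dz": 0, "claw": 0.1}, {"rx": 0, "ry": 0, "rz": 0, "dx": 0, "dy": 0, "dz": 0, "claw": 0.1}]}}

```text
time: 41.5
ee_pos: [0.5742, 0.0924, 0.0824]
orientation: [[0.998, 0.064, 0.0], [0.064, -0.998, 0.0], [0.0, 0.0, -1.0]]
contact_force: [-1.0, 0.2, 0.9]
width: 0.0201
grip_force: 15.0
```

Call:
{"api": "arm_command", "payload": {"plan": [{"rx": 0, "ry": 0, "rz": 0, "dx": 0, "dy": 0, "dz": 0, "claw": 0.35}, {"rx": 0, "ry": 0, "rz": 0, "dx": 0, "dy": 0, "dz": 0, "claw": 0.45}, {"rx": 0, "ry": 0, "rz": 0, "dx": 0, "dy": 0, "dz": 0.25, "claw": 0.45}, {"rx": 0, "ry": 0, "rz": 0, "dx": 0, "dy": 0, "dz": 0.35, "claw": 0.45}, {"rx": 0, "ry": 0, "rz": 0.222, "dx": -0.2, "dy": -0.31, "dz": 0, "claw": 0.5}, {"rx": 0, "ry": 0, "rz": 0.222, "dx": -0.21, "dy": -0.31, "dz": 0, "claw": 0.5}, {"rx": 0, "ry": 0, "rz": 0.222, "dx": -0.21, "dy": -0.31, "dz": 0, "claw": 0.5}, {"rx": 0, "ry": 0, "rz": 0.222, "dx": -0.21, "dy": -0.31, "dz": 0, "claw": 0.5}, {"rx": 0, "ry": 0, "rz": 0.222, "dx": -0.21, "dy": -0.31, "dz": 0, "claw": 0.5}, {"rx": 0, "ry": 0, "rz": 0.222, "dx": -0.21, "dy": -0.31, "dz": 0, "claw": 0.5}, {"rx": 0, "ry": 0, "rz": 0.222, "dx": -0.21, "dy": -0.31, "dz": 0, "claw": 0.5}, {"rx": 0, "ry": 0, "rz": 0.222, "dx": -0.21, "dy": -0.31, "dz": 0, "claw": 0.5}]}}

```text
time: 43.0
ee_pos: [0.4401, -0.1068, 0.1304]
orientation: [[0.106, 0.994, 0.0], [0.994, -0.106, -0.0], [-0.0, 0.0, -1.0]]
contact_force: [-0.1, -0.8, 0.5]
width: 0.0466
grip_force: 0.0
```

```bash
python3 - <<'E'
from h import *
s=r.get_state();print(s['ee_pos'],np.degrees(np.arctan2(*s['orientation'][[1,0],1])))
snap('top','t9'); moved(['lw','ls'],'t9')
d=snap('side','s9')
a=cv2.imread('pics/side0.png').astype(int);b=cv2.imread('pics/s9.png').astype(int)
for n,(u,v) in dict(lw=(278,238),ls=(317,220)).items():
    print(n,'side diff',np.abs(a-b)[v-15:v+16,u-18:u+19].mean().round(1))
E
```

```text
[ 0.44005435 -0.10679835  0.13037895] -6.08150081098409
lw shift px -17 -28 score 0.275
ls shift px -20 16 score 0.293
lw side diff 6.0
ls side diff 8.3
```

Call:
{"api": "arm_command", "payload": {"plan": [{"rx": 0, "ry": 0, "rz": 0.222, "dx": -0.21, "dy": -0.3, "dz": 0, "claw": 0.5}, {"rx": 0, "ry": 0, "rz": 0, "dx": 0, "dy": 0, "dz": -0.4, "claw": 0.5}, {"rx": 0, "ry": 0, "rz": 0, "dx": 0, "dy": 0, "dz": -0.4, "claw": 0.5}, {"rx": 0, "ry": 0, "rz": 0, "dx": 0, "dy": 0, "dz": -0.27, "claw": 0.5}, {"rx": 0, "ry": 0, "rz": 0, "dx": 0, "dy": 0, "dz": 0, "claw": 0.5}, {"rx": 0, "ry": 0, "rz": 0, "dx": 0, "dy": 0, "dz": 0, "claw": 0.5}]}}

```text
time: 43.85
ee_pos: [0.4246, -0.13, 0.0453]
orientation: [[-0.061, 0.998, 0.001], [0.998, 0.061, -0.0], [-0.0, 0.001, -1.0]]
contact_force: [0.0, 0.5, 0.9]
width: 0.0467
grip_force: 0.0
```

Call:
{"api": "arm_command", "payload": {"plan": [{"rx": 0, "ry": 0, "rz": 0, "dx": 0, "dy": 0, "dz": -0.25, "claw": 0.5}, {"rx": 0, "ry": 0, "rz": 0, "dx": 0, "dy": 0, "dz": -0.12, "claw": 0.5}, {"rx": 0, "ry": 0, "rz": 0, "dx": 0, "dy": 0, "dz": 0, "claw": 0.4}, {"rx": 0, "ry": 0, "rz": 0, "dx": 0, "dy": 0, "dz": 0, "claw": 0.28}, {"rx": 0, "ry": 0, "rz": 0, "dx": 0, "dy": 0, "dz": 0, "claw": 0.1}, {"rx": 0, "ry": 0, "rz": 0, "dx": 0, "dy": 0, "dz": 0, "claw": 0.1}, {"rx": 0, "ry": 0, "rz": 0, "dx": 0, "dy": 0, "dz": 0, "claw": 0.1}, {"rx": 0, "ry": 0, "rz": 0, "dx": 0, "dy": 0, "dz": 0, "claw": 0.1}]}}

```text
time: 44.85
ee_pos: [0.4241, -0.1302, 0.0155]
orientation: [[-0.062, 0.998, 0.001], [0.998, 0.062, -0.0], [-0.001, 0.001, -1.0]]
contact_force: [-0.4, 0.6, 5.8]
width: 0.019
grip_force: 15.0
```

Call:
{"api": "arm_command", "payload": {"plan": [{"rx": 0, "ry": 0, "rz": 0, "dx": 0, "dy": 0, "dz": 0.2, "claw": 0.1}, {"rx": 0, "ry": 0, "rz": 0, "dx": 0, "dy": 0, "dz": 0.5, "claw": 0.1}, {"rx": 0, "ry": 0, "rz": 0, "dx": 0, "dy": 0, "dz": 0.5, "claw": 0.1}, {"rx": 0, "ry": 0, "rz": 0, "dx": 0.04, "dy": 0.3, "dz": 0.5, "claw": 0.1}, {"rx": 0, "ry": 0, "rz": 0, "dx": 0.04, "dy": 0.5, "dz": 0, "claw": 0.1}, {"rx": 0, "ry": 0, "rz": 0, "dx": 0.05, "dy": 0.5, "dz": 0, "claw": 0.1}, {"rx": 0, "ry": 0, "rz": 0, "dx": 0.05, "dy": 0.5, "dz": 0, "claw": 0.1}, {"rx": 0, "ry": 0, "rz": 0, "dx": 0.05, "dy": 0.5, "dz": 0, "claw": 0.1}, {"rx": 0, "ry": 0, "rz": 0, "dx": 0.05, "dy": 0.5, "dz": 0, "claw": 0.1}, {"rx": 0, "ry": 0, "rz": 0, "dx": 0.05, "dy": 0.5, "dz": 0, "claw": 0.1}, {"rx": 0, "ry": 0, "rz": 0, "dx": 0.03, "dy": 0.5, "dz": 0, "claw": 0.1}, {"rx": 0, "ry": 0, "rz": 0, "dx": 0, "dy": 0.35, "dz": 0, "claw": 0.1}]}}

```text
time: 46.35
ee_pos: [0.4521, 0.2036, 0.1506]
orientation: [[-0.063, 0.998, -0.001], [0.998, 0.063, 0.0], [0.0, -0.001, -1.0]]
contact_force: [0.2, -0.1, -0.3]
width: 0.0196
grip_force: 15.0
```

Call:
{"api": "arm_command", "payload": {"plan": [{"rx": 0, "ry": 0, "rz": 0, "dx": 0, "dy": 0, "dz": -0.3, "claw": 0.1}, {"rx": 0, "ry": 0, "rz": 0, "dx": 0, "dy": 0, "dz": -0.26, "claw": 0.1}, {"rx": 0, "ry": 0, "rz": 0, "dx": 0, "dy": 0, "dz": 0, "claw": 0.1}, {"rx": 0, "ry": 0, "rz": 0, "dx": 0, "dy": 0, "dz": 0, "claw": 0.1}]}}

```text
time: 46.85
ee_pos: [0.4528, 0.202, 0.1067]
orientation: [[-0.062, 0.998, 0.0], [0.998, 0.062, 0.0], [0.0, 0.0, -1.0]]
contact_force: [-0.4, 0.3, -1.1]
width: 0.0194
grip_force: 15.0
```

```bash
python3 - <<'E'
from h import *
snap('side','s10'); snap('top','t10')
a=cv2.imread('pics/t10.png')[165:280,170:290]; b=cv2.imread('pics/s10.png')[105:220,205:325]
cv2.imwrite('pics/c9.png',cv2.resize(np.hstack([a,b]),None,fx=3.3,fy=3.3,interpolation=2))
E
```

```text
(no output)
```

View pics/c9.png

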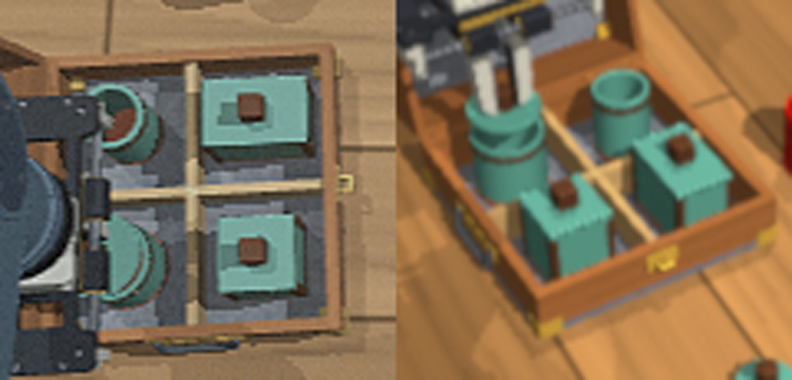

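Call:
{"api": "arm_command", "payload": {"plan": [{"rx": 0, "ry": 0, "rz": 0, "dx": 0.005, "dy": -0.015, "dz": -0.1, "claw": 0.1}, {"rx": 0, "ry": 0, "rz": 0, "dx": 0, "dy": 0, "dz": -0.07, "claw": 0.1}, {"rx": 0, "ry": 0, "rz": 0, "dx": 0, "dy": 0, "dz": -0.03, "claw": 0.1}, {"rx": 0, "ry": 0, "rz": 0, "dx": 0, "dy": 0, "dz": -0.03, "claw": 0.1}, {"rx": 0, "ry": 0, "rz": 0, "dx": 0, "dy": 0, "dz": 0, "claw": 0.1}, {"rx": 0, "ry": 0, "rz": 0, "dx": 0, "dy": 0, "dz": 0, "claw": 0.1}]}}

```text
time: 47.7
ee_pos: [0.4531, 0.2009, 0.088]
orientation: [[-0.062, 0.998, 0.0], [0.998, 0.062, 0.0], [0.0, 0.0, -1.0]]
contact_force: [0.6, -1.3, -2.2]
width: 0.0193
grip_force: 15.0
```

Entered freely. Lower 3.5 mm.

Call:
{"api": "arm_command", "payload": {"plan": [{"rx": 0, "ry": 0, "rz": 0, "dx": 0, "dy": 0, "dz": -0.025, "claw": 0.1}, {"rx": 0, "ry": 0, "rz": 0, "dx": 0, "dy": 0, "dz": -0.015, "claw": 0.1}, {"rx": 0, "ry": 0, "rz": 0, "dx": 0, "dy": 0, "dz": 0, "claw": 0.1}, {"rx": 0, "ry": 0, "rz": 0, "dx": 0, "dy": 0, "dz": 0, "claw": 0.1}]}}

```text
time: 48.2
ee_pos: [0.453, 0.2008, 0.0846]
orientation: [[-0.062, 0.998, -0.0], [0.998, 0.062, -0.0], [-0.0, -0.0, -1.0]]
contact_force: [-0.1, 0.1, -1.8]
width: 0.0196
grip_force: 15.0
```

Call:
{"api": "arm_command", "payload": {"plan": [{"rx": 0, "ry": 0, "rz": 0, "dx": 0, "dy": 0, "dz": -0.005, "claw": 0.1}, {"rx": 0, "ry": 0, "rz": 0, "dx": 0, "dy": 0, "dz": 0, "claw": 0.35}, {"rx": 0, "ry": 0, "rz": 0, "dx": 0, "dy": 0, "dz": 0, "claw": 0.42}, {"rx": 0, "ry": 0, "rz": 0, "dx": 0, "dy": 0, "dz": 0.25, "claw": 0.42}, {"rx": 0, "ry": 0, "rz": 0, "dx": 0, "dy": 0, "dz": 0.4, "claw": 0.42}, {"rx": 0, "ry": 0, "rz": 0, "dx": 0.14, "dy": -0.5, "dz": 0, "claw": 0.5}, {"rx": 0, "ry": 0, "rz": 0, "dx": 0.14, "dy": -0.51, "dz": 0, "claw": 0.5}, {"rx": 0, "ry": 0, "rz": 0, "dx": 0.14, "dy": -0.51, "dz": 0, "claw": 0.5}, {"rx": 0, "ry": 0, "rz": 0, "dx": 0.14, "dy": -0.51, "dz": 0, "claw": 0.5}, {"rx": 0, "ry": 0, "rz": 0, "dx": 0.14, "dy": -0.51, "dz": 0, "claw": 0.5}, {"rx": 0, "ry": 0, "rz": 0, "dx": 0, "dy": 0, "dz": 0, "claw": 0.5}]}}

```text
time: 49.58
ee_pos: [0.5099, -0.0051, 0.1362]
orientation: [[-0.059, 0.998, 0.001], [0.998, 0.059, -0.001], [-0.001, 0.001, -1.0]]
contact_force: [0.3, -0.1, 0.8]
width: 0.0461
grip_force: 0.0
```

```bash
python3 - <<'E'
from h import *
print(r.get_state()['ee_pos'])
snap('top','t11'); moved(['ls'],'t11')
snap('side','s11')
a=cv2.imread('pics/side0.png').astype(int);b=cv2.imread('pics/s11.png').astype(int)
print('ls side diff',np.abs(a-b)[205:236,299:336].mean().round(1))
E
```

```text
[ 0.50991939 -0.00507561  0.13621391]
ls shift px 0 0 score 0.941
ls side diff 8.5
```

Call:
{"api": "arm_command", "payload": {"plan": [{"rx": 0, "ry": 0, "rz": 0, "dx": 0.143, "dy": -0.51, "dz": 0, "claw": 0.5}, {"rx": 0, "ry": 0, "rz": 0, "dx": 0.143, "dy": -0.51, "dz": 0, "claw": 0.5}, {"rx": 0, "ry": 0, "rz": 0, "dx": 0.143, "dy": -0.51, "dz": 0, "claw": 0.5}, {"rx": 0, "ry": 0, "rz": 0, "dx": 0, "dy": 0, "dz": -0.4, "claw": 0.5}, {"rx": 0, "ry": 0, "rz": 0, "dx": 0, "dy": 0, "dz": -0.4, "claw": 0.5}, {"rx": 0, "ry": 0, "rz": 0, "dx": 0, "dy": 0, "dz": -0.32, "claw": 0.5}, {"rx": 0, "ry": 0, "rz": 0, "dx": 0, "dy": 0, "dz": 0, "claw": 0.5}, {"rx": 0, "ry": 0, "rz": 0, "dx": 0, "dy": 0, "dz": 0, "claw": 0.5}]}}

```text
time: 50.68
ee_pos: [0.5439, -0.1241, 0.0475]
orientation: [[-0.064, 0.998, 0.001], [0.998, 0.064, -0.0], [-0.0, 0.001, -1.0]]
contact_force: [-0.2, -1.2, -0.0]
width: 0.0467
grip_force: 0.0
```

Call:
{"api": "arm_command", "payload": {"plan": [{"rx": 0, "ry": 0, "rz": 0, "dx": 0, "dy": -0.015, "dz": -0.25, "claw": 0.5}, {"rx": 0, "ry": 0, "rz": 0, "dx": 0, "dy": 0, "dz": -0.15, "claw": 0.5}, {"rx": 0, "ry": 0, "rz": 0, "dx": 0, "dy": 0, "dz": 0, "claw": 0.4}, {"rx": 0, "ry": 0, "rz": 0, "dx": 0, "dy": 0, "dz": 0, "claw": 0.28}, {"rx": 0, "ry": 0, "rz": 0, "dx": 0, "dy": 0, "dz": 0, "claw": 0.1}, {"rx": 0, "ry": 0, "rz": 0, "dx": 0, "dy": 0, "dz": 0, "claw": 0.1}, {"rx": 0, "ry": 0, "rz": 0, "dx": 0, "dy": 0, "dz": 0, "claw": 0.1}, {"rx": 0, "ry": 0, "rz": 0, "dx": 0, "dy": 0, "dz": 0, "claw": 0.1}]}}

```text
time: 51.68
ee_pos: [0.5437, -0.1262, 0.0153]
orientation: [[-0.062, 0.998, 0.001], [0.998, 0.062, -0.0], [-0.0, 0.001, -1.0]]
contact_force: [-0.1, 0.7, 5.2]
width: 0.0193
grip_force: 15.0
```

Call:
{"api": "arm_command", "payload": {"plan": [{"rx": 0, "ry": 0, "rz": 0, "dx": 0, "dy": 0, "dz": 0.2, "claw": 0.1}, {"rx": 0, "ry": 0, "rz": 0, "dx": 0, "dy": 0, "dz": 0.5, "claw": 0.1}, {"rx": 0, "ry": 0, "rz": 0, "dx": 0, "dy": 0, "dz": 0.5, "claw": 0.1}, {"rx": 0, "ry": 0, "rz": 0, "dx": 0.04, "dy": 0.3, "dz": 0.5, "claw": 0.1}, {"rx": 0, "ry": 0, "rz": 0, "dx": 0.04, "dy": 0.5, "dz": 0, "claw": 0.1}, {"rx": 0, "ry": 0, "rz": 0, "dx": 0.04, "dy": 0.5, "dz": 0, "claw": 0.1}, {"rx": 0, "ry": 0, "rz": 0, "dx": 0.04, "dy": 0.5, "dz": 0, "claw": 0.1}, {"rx": 0, "ry": 0, "rz": 0, "dx": 0.04, "dy": 0.5, "dz": 0, "claw": 0.1}, {"rx": 0, "ry": 0, "rz": 0, "dx": 0.04, "dy": 0.5, "dz": 0, "claw": 0.1}, {"rx": 0, "ry": 0, "rz": 0, "dx": 0.04, "dy": 0.5, "dz": 0, "claw": 0.1}, {"rx": 0, "ry": 0, "rz": 0, "dx": 0.03, "dy": 0.5, "dz": 0, "claw": 0.1}, {"rx": 0, "ry": 0, "rz": 0, "dx": 0, "dy": 0.345, "dz": 0, "claw": 0.1}]}}

```text
time: 53.18
ee_pos: [0.5677, 0.2074, 0.1512]
orientation: [[-0.063, 0.998, -0.0], [0.998, 0.063, 0.0], [0.0, -0.0, -1.0]]
contact_force: [-0.3, -0.1, -0.6]
width: 0.0192
grip_force: 15.0
```

Call:
{"api": "arm_command", "payload": {"plan": [{"rx": 0, "ry": 0, "rz": 0, "dx": 0, "dy": 0, "dz": -0.3, "claw": 0.1}, {"rx": 0, "ry": 0, "rz": 0, "dx": 0, "dy": 0, "dz": -0.2, "claw": 0.1}, {"rx": 0, "ry": 0, "rz": 0, "dx": 0, "dy": 0, "dz": 0, "claw": 0.1}, {"rx": 0, "ry": 0, "rz": 0, "dx": 0, "dy": 0, "dz": 0, "claw": 0.1}]}}

```text
time: 53.68
ee_pos: [0.5685, 0.2052, 0.1112]
orientation: [[-0.062, 0.998, 0.001], [0.998, 0.062, 0.0], [0.0, 0.001, -1.0]]
contact_force: [-0.5, -0.0, -0.5]
width: 0.0198
grip_force: 15.0
```

Call:
{"api": "arm_command", "payload": {"plan": [{"rx": 0, "ry": 0, "rz": 0, "dx": 0, "dy": 0.005, "dz": -0.13, "claw": 0.1}, {"rx": 0, "ry": 0, "rz": 0, "dx": 0, "dy": 0, "dz": -0.06, "claw": 0.1}, {"rx": 0, "ry": 0, "rz": 0, "dx": 0, "dy": 0, "dz": -0.03, "claw": 0.1}, {"rx": 0, "ry": 0, "rz": 0, "dx": 0, "dy": 0, "dz": -0.03, "claw": 0.1}, {"rx": 0, "ry": 0, "rz": 0, "dx": 0, "dy": 0, "dz": 0, "claw": 0.1}, {"rx": 0, "ry": 0, "rz": 0, "dx": 0, "dy": 0, "dz": 0, "claw": 0.1}]}}

```text
time: 54.42
ee_pos: [0.5682, 0.2061, 0.0908]
orientation: [[-0.062, 0.998, 0.0], [0.998, 0.062, 0.0], [0.0, 0.0, -1.0]]
contact_force: [0.3, -0.4, -0.2]
width: 0.0198
grip_force: 15.0
```

Call:
{"api": "arm_command", "payload": {"plan": [{"rx": 0, "ry": 0, "rz": 0, "dx": 0, "dy": 0, "dz": -0.02, "claw": 0.1}, {"rx": 0, "ry": 0, "rz": 0, "dx": 0, "dy": 0, "dz": -0.012, "claw": 0.1}, {"rx": 0, "ry": 0, "rz": 0, "dx": 0, "dy": 0, "dz": 0, "claw": 0.1}, {"rx": 0, "ry": 0, "rz": 0, "dx": 0, "dy": 0, "dz": 0, "claw": 0.1}]}}

```text
time: 54.92
ee_pos: [0.5681, 0.206, 0.0883]
orientation: [[-0.062, 0.998, 0.0], [0.998, 0.062, 0.0], [0.0, 0.0, -1.0]]
contact_force: [-0.8, 0.2, 1.8]
width: 0.0194
grip_force: 15.0
```

Call:
{"api": "arm_command", "payload": {"plan": [{"rx": 0, "ry": 0, "rz": 0, "dx": 0, "dy": 0, "dz": 0, "claw": 0.35}, {"rx": 0, "ry": 0, "rz": 0, "dx": 0, "dy": 0, "dz": 0, "claw": 0.42}, {"rx": 0, "ry": 0, "rz": 0, "dx": 0, "dy": 0, "dz": 0.25, "claw": 0.42}, {"rx": 0, "ry": 0, "rz": 0, "dx": 0, "dy": 0, "dz": 0.45, "claw": 0.42}, {"rx": 0, "ry": 0, "rz": 0.222, "dx": 0, "dy": -0.3, "dz": 0.45, "claw": 0}, {"rx": 0, "ry": 0, "rz": 0.222, "dx": 0, "dy": -0.3, "dz": 0.45, "claw": 0}, {"rx": 0, "ry": 0, "rz": 0.222, "dx": 0, "dy": -0.3, "dz": 0.45, "claw": 0}, {"rx": 0, "ry": 0, "rz": 0.222, "dx": 0, "dy": -0.3, "dz": 0.45, "claw": 0}, {"rx": 0, "ry": 0, "rz": 0.222, "dx": 0, "dy": -0.3, "dz": 0.45, "claw": 0}, {"rx": 0, "ry": 0, "rz": 0.222, "dx": 0, "dy": -0.3, "dz": 0.45, "claw": 0}, {"rx": 0, "ry": 0, "rz": 0.222, "dx": 0, "dy": 0, "dz": 0, "claw": 0}, {"rx": 0, "ry": 0, "rz": 0.222, "dx": 0, "dy": 0, "dz": 0, "claw": 0}]}}

```text
time: 56.42
ee_pos: [0.5683, 0.0615, 0.3607]
orientation: [[-0.994, 0.109, 0.001], [0.109, 0.994, -0.0], [-0.001, 0.0, -1.0]]
contact_force: [1.1, 0.2, 0.3]
width: 0.0002
grip_force: 0.0
```

```bash
cat >> h.py <<'E'
from scipy.spatial.transform import Rotation as Ro
CC=np.array([.513,.1455,0]);PHI=1.6357
def c2w(p): return CC+Ro.from_euler('z',PHI).apply(p)
def w2c(p): return Ro.from_euler('z',-PHI).apply(np.asarray(p)-CC)
E
python3 - <<'E'
from h import *
s=r.get_state();print(s['ee_pos'].round(4),np.degrees(np.arctan2(*s['orientation'][[1,0],1])),s['width'])
snap('side','s12'); snap('top','t12')
a=cv2.imread('pics/t12.png')[140:280,60:290]; b=cv2.imread('pics/s12.png')[20:210,150:330]
b=cv2.resize(b,None,fx=140/190,fy=140/190,interpolation=3)
cv2.imwrite('pics/c10.png',cv2.resize(np.hstack([cv2.resize(a,None,fx=2.2,fy=2.2,interpolation=2),cv2.resize(cv2.imread('pics/s12.png')[20:210,150:330],(292,308),interpolation=2)]),None,fx=1,fy=1))
# cover: front corner trajectory in case frame
rot=lambda x,z,t:(np.cos(-t)*x-np.sin(-t)*z, np.sin(-t)*x+np.cos(-t)*z)
print('start edge', rot(-.24,.0695,1.85))
for t in [1.85,1.75,1.65,1.57,1.4,1.2,1.0,.8,.6,.4,.2,.1,0]:
    if t>=1.57: x,z=rot(-.24,.0695,t); z-=.035
    else: x,z=rot(-.203,.0695,t)
    p=c2w([.12+x+.0175,.075,.0505+z]); print(t,p.round(3))
E
```

```text
[0.5683 0.0615 0.3607] 83.77015474081216 0.000175309567299835
start edge (np.float64(0.13295028584466645), np.float64(0.2115525265597683))
1.85 [0.421 0.411 0.227]
1.75 [0.422 0.389 0.239]
1.65 [0.424 0.366 0.249]
1.57 [0.425 0.347 0.256]
1.4 [0.427 0.312 0.262]
1.2 [0.43  0.269 0.265]
1.0 [0.433 0.227 0.259]
0.8 [0.435 0.186 0.245]
0.6 [0.438 0.15  0.222]
0.4 [0.44  0.118 0.194]
0.2 [0.441 0.093 0.159]
0.1 [0.442 0.083 0.14 ]
0 [0.442 0.075 0.12 ]
```

View pics/c10.png

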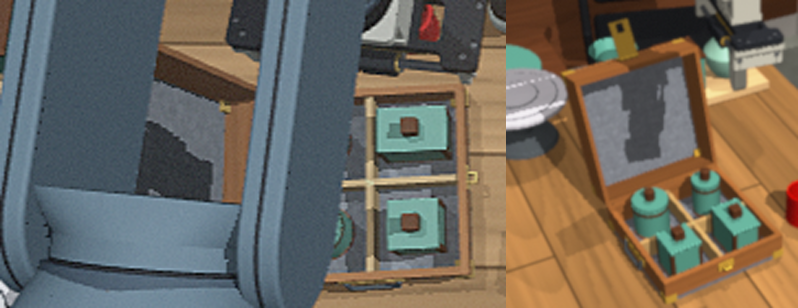

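Call:
{"api": "arm_command", "payload": {"plan": [{"rx": 0, "ry": 0, "rz": 0.11, "dx": -0.25, "dy": 0.4, "dz": 0.1, "claw": 0}, {"rx": 0, "ry": 0, "rz": 0.111, "dx": -0.25, "dy": 0.4, "dz": 0.1, "claw": 0}, {"rx": 0, "ry": 0, "rz": 0, "dx": -0.25, "dy": 0.42, "dz": 0, "claw": 0}, {"rx": 0, "ry": 0, "rz": 0, "dx": -0.25, "dy": 0.42, "dz": 0, "claw": 0}, {"rx": 0, "ry": 0, "rz": 0, "dx": -0.25, "dy": 0.42, "dz": 0, "claw": 0}, {"rx": 0, "ry": 0, "rz": 0, "dx": -0.25, "dy": 0.42, "dz": 0, "claw": 0}, {"rx": 0, "ry": 0, "rz": 0, "dx": -0.2, "dy": 0.42, "dz": 0, "claw": 0}, {"rx": 0, "ry": 0, "rz": 0, "dx": -0.14, "dy": 0.42, "dz": 0, "claw": 0}, {"rx": 0, "ry": 0, "rz": 0, "dx": 0, "dy": 0.42, "dz": 0, "claw": 0}, {"rx": 0, "ry": 0, "rz": 0, "dx": 0, "dy": 0.42, "dz": 0, "claw": 0}, {"rx": 0, "ry": 0, "rz": 0, "dx": 0, "dy": 0.4, "dz": 0, "claw": 0}, {"rx": 0, "ry": 0, "rz": 0, "dx": 0, "dy": 0, "dz": 0, "claw": 0}]}}

```text
time: 58.02
ee_pos: [0.4203, 0.4285, 0.3749]
orientation: [[-0.998, -0.059, -0.001], [-0.059, 0.998, -0.001], [0.001, -0.0, -1.0]]
contact_force: [-0.1, -0.2, -0.4]
width: 0.0003
grip_force: 0.0
```

```bash
python3 - <<'E'
from h import *
s=r.get_state();print(s['ee_pos'].round(4),np.degrees(np.arctan2(*s['orientation'][[1,0],1])))
T=load('t11');S=load('s12')
# cover corners as seen, prediction check with theta 1.85
rot=lambda x,z,t:(np.cos(-t)*x-np.sin(-t)*z, np.sin(-t)*x+np.cos(-t)*z)
for nm,x,z in(('rim',-.24,0),('edge',-.24,.0695)):
  for y in(-.12,.12):
    a,b=rot(x,z,1.85); p=c2w([.12+a,y,.0505+b]); print(nm,y,p.round(3),proj(load('top0'),p).round(1),proj(S,p).round(1))
E
```

```text
[0.4203 0.4285 0.3749] 93.39309616716008
rim -0.12 [0.621 0.339 0.281] [[118.9 155.6]] [[266.6  48. ]]
rim 0.12 [0.381 0.323 0.281] [[112.1 266.4]] [[190.7  70.1]]
edge -0.12 [0.616 0.406 0.262] [[ 93.  159.9]] [[256.7  44.2]]
edge 0.12 [0.377 0.39  0.262] [[ 84.7 268.7]] [[183.   65.2]]
```

Call:
{"api": "arm_command", "payload": {"plan": [{"rx": 0, "ry": 0, "rz": 0, "dx": 0, "dy": 0, "dz": -0.4, "claw": 0}, {"rx": 0, "ry": 0, "rz": 0, "dx": 0, "dy": 0, "dz": -0.5, "claw": 0}, {"rx": 0, "ry": 0, "rz": 0, "dx": 0, "dy": 0, "dz": -0.5, "claw": 0}, {"rx": 0, "ry": 0, "rz": 0, "dx": 0, "dy": 0, "dz": -0.4, "claw": 0}, {"rx": 0, "ry": 0, "rz": 0, "dx": 0, "dy": -0.1, "dz": 0, "claw": 0}, {"rx": 0, "ry": 0, "rz": 0, "dx": 0, "dy": -0.15, "dz": 0.03, "claw": 0}, {"rx": 0, "ry": 0, "rz": 0, "dx": 0.01, "dy": -0.15, "dz": 0.06, "claw": 0}, {"rx": 0, "ry": 0, "rz": 0, "dx": 0.01, "dy": -0.15, "dz": 0.06, "claw": 0}, {"rx": 0, "ry": 0, "rz": 0, "dx": 0.01, "dy": -0.15, "dz": 0.06, "claw": 0}, {"rx": 0, "ry": 0, "rz": 0, "dx": 0, "dy": 0, "dz": 0, "claw": 0}]}}

```text
time: 59.28
ee_pos: [0.4243, 0.3708, 0.2518]
orientation: [[-0.998, -0.059, 0.004], [-0.059, 0.998, 0.003], [-0.005, 0.003, -1.0]]
contact_force: [0.5, 2.0, 1.8]
width: 0.0002
grip_force: 1.2
```

Call:
{"api": "arm_command", "payload": {"plan": [{"rx": 0, "ry": 0, "rz": 0, "dx": 0.01, "dy": -0.16, "dz": 0.06, "claw": 0}, {"rx": 0, "ry": 0, "rz": 0, "dx": 0.01, "dy": -0.16, "dz": 0.04, "claw": 0}, {"rx": 0, "ry": 0, "rz": 0, "dx": 0.01, "dy": -0.22, "dz": 0.04, "claw": 0}, {"rx": 0, "ry": 0, "rz": 0, "dx": 0.01, "dy": -0.22, "dz": 0.03, "claw": 0}, {"rx": 0, "ry": 0, "rz": 0, "dx": 0.01, "dy": -0.25, "dz": 0.03, "claw": 0}, {"rx": 0, "ry": 0, "rz": 0, "dx": 0.01, "dy": -0.25, "dz": 0.01, "claw": 0}, {"rx": 0, "ry": 0, "rz": 0, "dx": 0.01, "dy": -0.25, "dz": -0.02, "claw": 0}, {"rx": 0, "ry": 0, "rz": 0, "dx": 0.01, "dy": -0.25, "dz": -0.04, "claw": 0}, {"rx": 0, "ry": 0, "rz": 0, "dx": 0, "dy": 0, "dz": 0, "claw": 0}]}}

```text
time: 60.4
ee_pos: [0.4298, 0.2287, 0.2612]
orientation: [[-0.998, -0.058, 0.0], [-0.058, 0.998, -0.001], [-0.0, -0.001, -1.0]]
contact_force: [-0.6, -0.1, 0.0]
width: 0.0007
grip_force: 0.0
```

Call:
{"api": "arm_command", "payload": {"plan": [{"rx": 0, "ry": 0, "rz": 0, "dx": 0.01, "dy": -0.15, "dz": -0.05, "claw": 0}, {"rx": 0, "ry": 0, "rz": 0, "dx": 0.01, "dy": -0.15, "dz": -0.06, "claw": 0}, {"rx": 0, "ry": 0, "rz": 0, "dx": 0, "dy": 0, "dz": 0, "claw": 0}]}}

```text
time: 60.78
ee_pos: [0.431, 0.205, 0.2514]
orientation: [[-0.998, -0.059, -0.001], [-0.059, 0.998, -0.001], [0.001, -0.001, -1.0]]
contact_force: [-0.5, 0.6, -0.7]
width: 0.0006
grip_force: 0.0
```

```bash
python3 - <<'E'
from h import *
s=r.get_state();print(s['ee_pos'].round(4),s['contact_force'].round(1))
snap('side','s13'); crop('s13',150,20,350,220,3,'c11')
E
```

```text
[0.431  0.205  0.2514] [-0.5  0.6 -0.7]
```

View pics/c11.png

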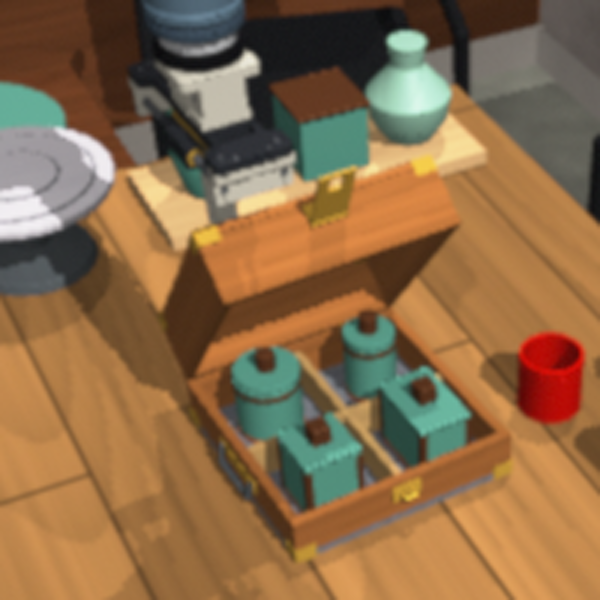

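Call:
{"api": "arm_command", "payload": {"plan": [{"rx": 0, "ry": 0, "rz": 0, "dx": 0.005, "dy": -0.12, "dz": -0.05, "claw": 0}, {"rx": 0, "ry": 0, "rz": 0, "dx": 0.005, "dy": -0.12, "dz": -0.06, "claw": 0}, {"rx": 0, "ry": 0, "rz": 0, "dx": 0.005, "dy": -0.12, "dz": -0.07, "claw": 0}, {"rx": 0, "ry": 0, "rz": 0, "dx": 0.005, "dy": -0.11, "dz": -0.08, "claw": 0}, {"rx": 0, "ry": 0, "rz": 0, "dx": 0.005, "dy": -0.11, "dz": -0.08, "claw": 0}, {"rx": 0, "ry": 0, "rz": 0, "dx": 0.005, "dy": -0.11, "dz": -0.09, "claw": 0}, {"rx": 0, "ry": 0, "rz": 0, "dx": 0.005, "dy": -0.1, "dz": -0.09, "claw": 0}, {"rx": 0, "ry": 0, "rz": 0, "dx": 0.005, "dy": -0.1, "dz": -0.09, "claw": 0}, {"rx": 0, "ry": 0, "rz": 0, "dx": 0.005, "dy": -0.1, "dz": -0.1, "claw": 0}, {"rx": 0, "ry": 0, "rz": 0, "dx": 0, "dy": 0, "dz": 0, "claw": 0}]}}

```text
time: 62.08
ee_pos: [0.4339, 0.1263, 0.194]
orientation: [[-0.998, -0.059, -0.003], [-0.059, 0.998, 0.0], [0.003, 0.0, -1.0]]
contact_force: [0.1, -0.2, -0.6]
width: 0.0005
grip_force: 0.0
```

Call:
{"api": "arm_command", "payload": {"plan": [{"rx": 0, "ry": 0, "rz": 0, "dx": 0.005, "dy": -0.08, "dz": -0.1, "claw": 0}, {"rx": 0, "ry": 0, "rz": 0, "dx": 0.005, "dy": -0.08, "dz": -0.1, "claw": 0}, {"rx": 0, "ry": 0, "rz": 0, "dx": 0.005, "dy": -0.08, "dz": -0.1, "claw": 0}, {"rx": 0, "ry": 0, "rz": 0, "dx": 0.005, "dy": -0.07, "dz": -0.1, "claw": 0}]}}

```text
time: 62.58
ee_pos: [0.4366, 0.1015, 0.1627]
orientation: [[-0.998, -0.06, 0.0], [-0.06, 0.998, -0.0], [-0.0, -0.0, -1.0]]
contact_force: [0.3, -0.3, 2.5]
width: 0.0007
grip_force: 0.9
```

Call:
{"api": "arm_command", "payload": {"plan": [{"rx": 0, "ry": 0, "rz": 0, "dx": 0.002, "dy": -0.04, "dz": -0.06, "claw": 0}, {"rx": 0, "ry": 0, "rz": 0, "dx": 0.002, "dy": -0.04, "dz": -0.06, "claw": 0}, {"rx": 0, "ry": 0, "rz": 0, "dx": 0.002, "dy": -0.04, "dz": -0.06, "claw": 0}, {"rx": 0, "ry": 0, "rz": 0, "dx": 0.002, "dy": -0.03, "dz": -0.06, "claw": 0}, {"rx": 0, "ry": 0, "rz": 0, "dx": 0.002, "dy": -0.03, "dz": -0.05, "claw": 0}, {"rx": 0, "ry": 0, "rz": 0, "dx": 0.002, "dy": -0.03, "dz": -0.05, "claw": 0}, {"rx": 0, "ry": 0, "rz": 0, "dx": 0.002, "dy": -0.03, "dz": -0.04, "claw": 0}, {"rx": 0, "ry": 0, "rz": 0, "dx": 0.002, "dy": -0.02, "dz": -0.04, "claw": 0}, {"rx": 0, "ry": 0, "rz": 0, "dx": 0, "dy": -0.02, "dz": -0.03, "claw": 0}, {"rx": 0, "ry": 0, "rz": 0, "dx": 0, "dy": 0, "dz": 0, "claw": 0}]}}

```text
time: 63.82
ee_pos: [0.4377, 0.0795, 0.1271]
orientation: [[-0.998, -0.06, -0.0], [-0.06, 0.998, -0.0], [0.0, -0.0, -1.0]]
contact_force: [-0.3, -0.2, 0.8]
width: 0.0004
grip_force: 0.0
```

Call:
{"api": "arm_command", "payload": {"plan": [{"rx": 0, "ry": 0, "rz": 0, "dx": 0, "dy": -0.01, "dz": -0.03, "claw": 0}, {"rx": 0, "ry": 0, "rz": 0, "dx": 0, "dy": -0.01, "dz": -0.03, "claw": 0}, {"rx": 0, "ry": 0, "rz": 0, "dx": 0, "dy": 0, "dz": -0.02, "claw": 0}, {"rx": 0, "ry": 0, "rz": 0, "dx": 0, "dy": 0, "dz": -0.02, "claw": 0}, {"rx": 0, "ry": 0, "rz": 0, "dx": 0, "dy": 0, "dz": 0, "claw": 0}, {"rx": 0, "ry": 0, "rz": 0, "dx": 0, "dy": 0, "dz": 0, "claw": 0}]}}

```text
time: 64.58
ee_pos: [0.4379, 0.0778, 0.1207]
orientation: [[-0.998, -0.06, 0.001], [-0.06, 0.998, -0.001], [-0.001, -0.001, -1.0]]
contact_force: [-3.7, -1.0, 13.9]
width: 0.0003
grip_force: 7.1
```

Call:
{"api": "arm_command", "payload": {"plan": [{"rx": 0, "ry": 0, "rz": 0, "dx": 0, "dy": 0, "dz": 0.4, "claw": 0}, {"rx": 0, "ry": 0, "rz": 0, "dx": 0, "dy": 0.1, "dz": 0.5, "claw": 0}, {"rx": 0, "ry": 0, "rz": -0.222, "dx": 0, "dy": 0.1, "dz": 0.3, "claw": 0.26}, {"rx": 0, "ry": 0, "rz": -0.222, "dx": 0, "dy": 0, "dz": 0, "claw": 0.26}, {"rx": 0, "ry": 0, "rz": -0.222, "dx": 0, "dy": 0, "dz": 0, "claw": 0.26}, {"rx": 0, "ry": 0, "rz": -0.222, "dx": 0, "dy": 0, "dz": 0, "claw": 0.26}, {"rx": 0, "ry": 0, "rz": -0.222, "dx": 0, "dy": 0, "dz": 0, "claw": 0.26}, {"rx": 0, "ry": 0, "rz": -0.222, "dx": 0, "dy": 0, "dz": 0, "claw": 0.26}, {"rx": 0, "ry": 0, "rz": -0.222, "dx": 0, "dy": 0, "dz": 0, "claw": 0.26}, {"rx": 0, "ry": 0, "rz": -0.222, "dx": 0, "dy": 0, "dz": 0, "claw": 0.26}, {"rx": 0, "ry": 0, "rz": -0.217, "dx": 0, "dy": 0, "dz": 0, "claw": 0.26}]}}

```text
time: 65.95
ee_pos: [0.4375, 0.0942, 0.215]
orientation: [[-0.06, 0.998, -0.001], [0.998, 0.06, 0.0], [0.0, -0.001, -1.0]]
contact_force: [0.3, 0.6, -0.4]
width: 0.0245
grip_force: 0.0
```

```bash
python3 - <<'E'
from h import *
s=r.get_state();print(s['ee_pos'].round(4),np.degrees(np.arctan2(*s['orientation'][[1,0],1])),s['width'])
d=snap('side','s14'); snap('top','t14')
S=load('s7')
print('staple',[w2c(S['origin']+ray(S,285.75,183.75)*t).round(4) for t in [ (lambda k:((-.125-w2c(S['origin'])[0])/(Ro.from_euler('z',-PHI).apply(k)[0])))(ray(S,285.75,183.75)) ]])
for f in('s14','t14'):
    dd=load(f); hsv=cv2.cvtColor(dd['img'],cv2.COLOR_RGB2HSV); m=cv2.inRange(hsv,(18,120,90),(32,255,255))
    n,l,st,c=cv2.connectedComponentsWithStats(m)
    print(f,[(st[i].tolist(),c[i].round(1).tolist()) for i in range(1,n) if st[i][4]>25])
    for ph in(0,1.2,1.57,1.9,2.2,2.6): 
        pts=[c2w([-.123-np.sin(ph)*rr,y,.0925-np.cos(ph)*rr]) for rr in(0,.064) for y in(-.018,.018)]
        print(ph,proj(dd,np.array(pts)).round(0).astype(int).tolist())
a=cv2.imread('pics/s14.png')[80:230,190:350]; b=cv2.imread('pics/t14.png')[150:300,160:320]
cv2.imwrite('pics/c12.png',cv2.resize(np.hstack([a,b]),None,fx=2.5,fy=2.5,interpolation=2))
E
```

```text
[0.4375 0.0942 0.215 ] 3.4345087709745825 0.024540104470039393
staple [array([-1.25e-01, -1.00e-04,  3.71e-02])]
s14 [([228, 91, 31, 13, 105], [242.7, 97.1]), ([274, 104, 9, 6, 34], [278.1, 106.2]), ([209, 126, 9, 9, 46], [212.4, 129.5]), ([311, 142, 11, 11, 73], [316.7, 146.8]), ([279, 162, 23, 25, 290], [288.1, 173.4]), ([224, 167, 11, 15, 33], [229.2, 174.6]), ([242, 169, 11, 12, 92], [247.0, 174.8]), ([314, 174, 7, 6, 27], [317.1, 176.3]), ([245, 200, 11, 8, 46], [250.1, 203.7]), ([288, 303, 13, 34, 38], [297.8, 321.2]), ([379, 309, 15, 20, 174], [385.3, 319.4]), ([393, 312, 7, 14, 65], [396.5, 318.4]), ([377, 329, 19, 10, 43], [384.9, 335.3])]
0 [[290, 167], [279, 171], [291, 183], [280, 188]]
1.2 [[290, 167], [279, 171], [301, 186], [290, 190]]
1.57 [[290, 167], [279, 171], [302, 181], [291, 185]]
1.9 [[290, 167], [279, 171], [302, 174], [290, 179]]
2.2 [[290, 167], [279, 171], [300, 168], [288, 173]]
2.6 [[290, 167], [279, 171], [296, 159], [285, 164]]
t14 [([269, 209, 8, 15, 30], [270.8, 218.0]), ([450, 210, 17, 17, 154], [456.3, 218.9]), ([172, 259, 10, 10, 58], [176.9, 264.2])]
0 [[271, 211], [272, 224], [274, 215], [274, 228]]
1.2 [[271, 211], [272, 224], [294, 211], [295, 224]]
1.57 [[271, 211], [272, 224], [295, 209], [296, 223]]
1.9 [[271, 211], [272, 224], [294, 208], [294, 222]]
2.2 [[271, 211], [272, 224], [290, 207], [290, 221]]
2.6 [[271, 211], [272, 224], [282, 206], [282, 220]]
```

Call:
{"api": "arm_command", "payload": {"plan": [{"rx": 0, "ry": 0, "rz": 0, "dx": 0.352, "dy": -0.368, "dz": 0, "claw": 0.26}, {"rx": 0, "ry": 0, "rz": 0, "dx": 0.352, "dy": -0.368, "dz": 0, "claw": 0.26}, {"rx": 0, "ry": 0, "rz": 0, "dx": 0.352, "dy": -0.368, "dz": 0, "claw": 0.26}, {"rx": 0, "ry": 0, "rz": 0, "dx": 0, "dy": 0, "dz": -0.35, "claw": 0.26}, {"rx": 0, "ry": 0, "rz": 0, "dx": 0, "dy": 0, "dz": -0.34, "claw": 0.26}, {"rx": 0, "ry": 0, "rz": 0, "dx": 0, "dy": 0, "dz": 0, "claw": 0.26}, {"rx": 0, "ry": 0, "rz": 0, "dx": 0, "dy": 0, "dz": 0, "claw": 0.26}]}}

```text
time: 66.92
ee_pos: [0.5227, 0.0057, 0.1609]
orientation: [[-0.067, 0.998, 0.001], [0.998, 0.067, -0.0], [-0.0, 0.001, -1.0]]
contact_force: [0.6, 0.6, 0.3]
width: 0.0246
grip_force: 0.0
```

Call:
{"api": "arm_command", "payload": {"plan": [{"rx": 0, "ry": 0, "rz": 0, "dx": 0.005, "dy": -0.104, "dz": -0.15, "claw": 0.26}, {"rx": 0, "ry": 0, "rz": 0, "dx": 0.005, "dy": -0.104, "dz": -0.15, "claw": 0.26}, {"rx": 0, "ry": 0, "rz": 0, "dx": 0.003, "dy": -0.104, "dz": -0.15, "claw": 0.26}, {"rx": 0, "ry": 0, "rz": 0, "dx": 0, "dy": 0, "dz": -0.12, "claw": 0.26}, {"rx": 0, "ry": 0, "rz": 0, "dx": 0, "dy": 0, "dz": -0.12, "claw": 0.26}, {"rx": 0, "ry": 0, "rz": 0, "dx": 0, "dy": 0, "dz": -0.12, "claw": 0.26}, {"rx": 0, "ry": 0, "rz": 0, "dx": 0, "dy": 0, "dz": -0.12, "claw": 0.26}, {"rx": 0, "ry": 0, "rz": 0, "dx": 0, "dy": 0, "dz": 0, "claw": 0.26}]}}

```text
time: 67.92
ee_pos: [0.5227, -0.019, 0.0848]
orientation: [[-0.066, 0.998, -0.002], [0.998, 0.066, 0.0], [0.001, -0.001, -1.0]]
contact_force: [0.4, 0.9, 0.7]
width: 0.0241
grip_force: 0.0
```

Call:
{"api": "arm_command", "payload": {"plan": [{"rx": 0, "ry": 0, "rz": 0, "dx": 0, "dy": 0, "dz": -0.1, "claw": 0.26}, {"rx": 0, "ry": 0, "rz": 0, "dx": 0, "dy": 0, "dz": -0.1, "claw": 0.26}, {"rx": 0, "ry": 0, "rz": 0, "dx": 0, "dy": 0, "dz": -0.1, "claw": 0.26}, {"rx": 0, "ry": 0, "rz": 0, "dx": 0, "dy": 0.08, "dz": -0.04, "claw": 0.26}, {"rx": 0, "ry": 0, "rz": 0, "dx": 0, "dy": 0.08, "dz": -0.04, "claw": 0.26}, {"rx": 0, "ry": 0, "rz": 0, "dx": 0, "dy": 0.08, "dz": -0.04, "claw": 0.26}, {"rx": 0, "ry": 0, "rz": 0, "dx": 0, "dy": 0.05, "dz": 0, "claw": 0.26}, {"rx": 0, "ry": 0, "rz": 0, "dx": 0, "dy": 0, "dz": 0, "claw": 0.26}]}}

```text
time: 68.92
ee_pos: [0.5233, 0.0045, 0.0522]
orientation: [[-0.066, 0.998, 0.0], [0.998, 0.066, 0.0], [0.0, 0.0, -1.0]]
contact_force: [-0.0, 0.3, -0.2]
width: 0.0245
grip_force: 0.0
```

Call:
{"api": "arm_command", "payload": {"plan": [{"rx": 0, "ry": 0, "rz": 0, "dx": 0, "dy": 0.04, "dz": 0, "claw": 0.26}, {"rx": 0, "ry": 0, "rz": 0, "dx": 0, "dy": 0.04, "dz": 0, "claw": 0.26}, {"rx": 0, "ry": 0, "rz": 0, "dx": 0, "dy": 0.03, "dz": 0, "claw": 0.26}, {"rx": 0, "ry": 0, "rz": 0, "dx": 0, "dy": 0, "dz": 0, "claw": 0.26}, {"rx": 0, "ry": 0, "rz": 0, "dx": 0, "dy": 0, "dz": 0, "claw": 0.26}]}}

```text
time: 69.55
ee_pos: [0.5233, 0.0128, 0.0521]
orientation: [[-0.065, 0.998, 0.0], [0.998, 0.065, 0.0], [0.0, 0.0, -1.0]]
contact_force: [0.6, 0.6, -0.2]
width: 0.024
grip_force: 0.0
```

```bash
python3 - <<'E'
from h import *
s=r.get_state();print(s['ee_pos'].round(4),s['contact_force'].round(1),w2c(s['ee_pos']).round(4))
dd=snap('side','s15'); hsv=cv2.cvtColor(dd['img'],cv2.COLOR_RGB2HSV); m=cv2.inRange(hsv,(18,120,90),(32,255,255))
n,l,st,c=cv2.connectedComponentsWithStats(m)
print([(st[i].tolist(),c[i].round(1).tolist()) for i in range(1,n) if st[i][4]>12 and 260<c[i][0]<320 and 140<c[i][1]<200])
E
```

```text
[0.5233 0.0128 0.0521] [ 0.6  0.6 -0.2] [-0.1331 -0.0017  0.0521]
[([278, 150, 27, 13, 72], [290.1, 156.3]), ([280, 167, 12, 21, 93], [287.1, 177.5]), ([314, 174, 7, 6, 27], [317.1, 176.3])]
```

Call:
{"api": "arm_command", "payload": {"plan": [{"rx": 0, "ry": 0, "rz": 0, "dx": 0, "dy": 0.025, "dz": 0, "claw": 0.26}, {"rx": 0, "ry": 0, "rz": 0, "dx": 0, "dy": 0.025, "dz": 0, "claw": 0.26}, {"rx": 0, "ry": 0, "rz": 0, "dx": 0, "dy": 0, "dz": 0, "claw": 0.26}, {"rx": 0, "ry": 0, "rz": 0, "dx": 0, "dy": 0, "dz": 0, "claw": 0.26}]}}

```text
time: 70.1
ee_pos: [0.5234, 0.0136, 0.0522]
orientation: [[-0.066, 0.998, -0.0], [0.998, 0.066, -0.005], [-0.005, -0.0, -1.0]]
contact_force: [-1.9, -13.4, -0.2]
width: 0.0244
grip_force: 6.5
```

Call:
{"api": "arm_command", "payload": {"plan": [{"rx": 0, "ry": 0, "rz": 0, "dx": 0, "dy": -0.2, "dz": 0, "claw": 0.26}, {"rx": 0, "ry": 0, "rz": 0, "dx": 0, "dy": -0.4, "dz": 0, "claw": 0.26}, {"rx": 0, "ry": 0, "rz": 0, "dx": 0, "dy": -0.3, "dz": 0.4, "claw": 0.26}, {"rx": 0, "ry": 0, "rz": 0, "dx": -0.3, "dy": 0, "dz": 0.5, "claw": 0.26}, {"rx": 0, "ry": 0, "rz": 0, "dx": -0.3, "dy": 0, "dz": 0.5, "claw": 0.26}, {"rx": 0, "ry": 0, "rz": 0, "dx": -0.3, "dy": 0, "dz": 0.5, "claw": 0.26}, {"rx": 0, "ry": 0, "rz": 0, "dx": -0.3, "dy": -0.4, "dz": 0, "claw": 0.26}, {"rx": 0, "ry": 0, "rz": 0, "dx": -0.3, "dy": -0.5, "dz": 0, "claw": 0.26}, {"rx": 0, "ry": 0, "rz": 0, "dx": 0, "dy": -0.5, "dz": 0, "claw": 0.26}, {"rx": 0, "ry": 0, "rz": 0, "dx": 0, "dy": -0.5, "dz": 0, "claw": 0.26}, {"rx": 0, "ry": 0, "rz": 0, "dx": 0, "dy": 0, "dz": 0, "claw": 0.26}]}}

```text
time: 71.47
ee_pos: [0.4032, -0.2098, 0.2041]
orientation: [[-0.062, 0.998, 0.001], [0.998, 0.062, -0.0], [-0.0, 0.001, -1.0]]
contact_force: [0.2, 0.1, -0.7]
width: 0.0241
grip_force: 0.0
```

```bash
python3 - <<'E'
from h import *
snap('side','s16'); snap('top','t16')
a=cv2.imread('pics/s16.png')[90:230,190:350]; b=cv2.imread('pics/t16.png')[150:290,160:320]
cv2.imwrite('pics/c13.png',cv2.resize(np.hstack([a,b]),None,fx=2.5,fy=2.5,interpolation=2))
dd=load('s16')
for y in(-.12,.12): print(proj(dd,[c2w([-.12,y,.12]),c2w([.12,y,.12])]).round(1).tolist(),(proj(load('t16'),[c2w([-.12,y,.12])])).round(1))
E
```

```text
[[320.7, 146.7], [279.4, 104.2]] [[267.7 170.4]]
[[244.9, 176.8], [208.4, 128.7]] [[270.2 263.1]]
```

View pics/c13.png

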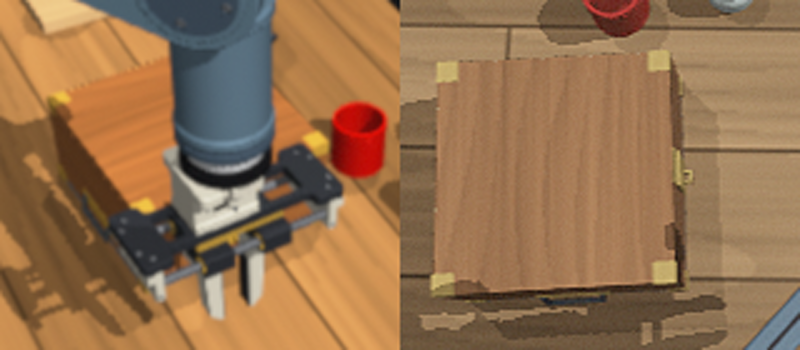

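```bash
python3 -c "
from plant import r
print(r.finish_job())"
```

```text
the job is handed in; nothing more can be done
None
```

All four pots are upright in their own compartments with their lids seated, the cover is shut and the hasp lies flat, and the job was handed in at about 71 s; no verdict came back.

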